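# Turn the washed pot feet over and set them in the levelled draining tray

### The arm

A 6-joint arm with a two-finger parallel gripper is mounted at the origin on the work surface. World frame = base frame: x ahead of the robot, y to its left, z up, the work surface at z = 0. Lengths are in m, angles in rad, forces in N, time in s.
With the tool pointing down it reaches from about 0.35 to 0.775 m from the base axis. Payload 7.3 kg.
Tool frame: the origin (TCP) lies at the centre of the arm's flange, where the gripper is bolted on; the fingertips stand 178 mm ahead of it and the grasp point (between the pads) lies 159 mm ahead of it; z points along the fingers, y is the line along which they close (so a half turn about z gives the same grasp; the last joint's range is limited). The gripper opens to 92 mm and grips with 3 to 60 N. Pads are 19 mm wide; open, the fingers measure 130 mm over their backs; the gripper's body (75 mm by 190 mm) begins 47 mm behind the grasp point.
Start: joints at [1.003, 0.342, 1.524, -0, 1.275, -0.146], TCP at [0.215, 0.479, 0.405] pointing down, gripper open.
Joint ranges: [-2.53, 2.53], [-0.77, 2.02], [0.04, 2.7], [-1, 4.14], [0.28, 2.66], [-3.11, 3.11]. Speed limits (rad/s): [2.57, 2.57, 3.14, 3.14, 3.14, 3.14].

### API

Orientations are given as [roll, pitch, yaw] about the fixed x, y, z axes, in that order (R = Rz(yaw) Ry(pitch) Rx(roll)).
In Python, from cell import robot gives the robot as it stands.
- The arm moves only by the shell command python3 drive.py 'ROWS' [OPENING] [FORCE]. ROWS is 1 to 8 rows, parted by a bar, with the numbers parted by spaces; each row has 6 numbers: dx, dy, dz in units of 100 mm, then a rotation vector rx, ry, rz in rad; each row shifts and turns the commanded pose from where the row before left it, along the tool's axes as they then stand; what a row does not reach is not made up. A row lasts 1/12 s, in which the tool goes at most 0.0417 m and 0.125 rad, less where a joint would pass 70% of its speed; a pose out of reach is approached as far as the arm can. OPENING is the finger opening in m, set as the command begins (- or left out keeps the last). The fingers move at their own pace and stop on an object; FORCE is the grip in N (left out, the last holds). Time passes only in rows, so rows that do not move let the fingers close. It prints the time, the measured TCP pose, the force, the opening and the grip force at its end. Input that does not fit is refused with a message, and nothing moves.
- robot.observe(): the state, without advancing time (a new reading comes with each control period).
- robot.read_camera(name): name is "scene" or "top" or "wrist"; returns a dict with "image" (420x560x3 uint8, red, green, blue), "fx", "fy", "cx", "cy" (pixels), "pose" (4x4, takes a point from camera to world coordinates). Camera axes: x right, y down, z forward; pixel columns grow to the right and rows downward; lengths in m; the calibration is good to about 2 mm. The wrist camera is an equidistant fisheye: a pixel r from the principal point sees the ray r / f radians off the axis. A picture is of the moment at which its call begins. There is no depth.
- robot.hand_in(): hands the job in; it is judged then, once.
The state is a dict: "time": time; "qpos": joint angles; "qvel": joint speeds; "joint_efforts": joint torques, N m; "tool_pos": TCP position; "tool_rot": TCP orientation; "contact_force": force on the tool from outside, world axes, zero at the start; "torque": the same for the moment, N m; "opening": finger opening in m; "grip_force": force on a finger pad.
Only numpy, scipy, OpenCV 4.12 (cv2) and the standard library are available. Lean on these libraries where they do the work, as an engineer would, in place of code of your own. Each camera call takes 0.05 s, during which the arm holds its last target. There are 200 camera calls.

### The job

First turn the round aluminium tray on its mosaic slab until its short foot stands on the raised tile and it sits level without rocking, and let go of it. Then drop the terracotta pot feet from the wooden board through the twisted chute, which turns them over, and set every one of them in the tray: lying flat on its floor, step side down, none on top of another, with the tray still level. Leave the mug and the scrub pad where they are.

Things in the scene. Friction and masses are not known exactly. Their poses are not given: they have to be found in the camera images.
- station: Fixed chute station of polished metal (slippery). Origin: on the table under its catch plate, z up. The chute lies in the plane x = 0 on the -y side and descends towards +y (legs out to x +-46 mm): entry ramp, clear tube (64 mm) with wires forming a slot that twists half a turn in 150 mm, exit rails, catch plate. A pot foot let go on the ramp slides through within 2 s and comes out other side up.
- chute_in (a point): On the entry ramp's surface, on its centre line, 28 mm below its upper edge; let pot feet go here, just above the cheeks. Ramp 60 mm long, 76 wide, slopes 52 deg down towards station +y (normal 0, 0.788, 0.616 in station axes). Cheeks 11 mm high, 68 mm apart at the top, 54 at the bottom. Upper edge 256 mm above the table. Site axes: the station's.
- chute_mid (a point): Centre of the twisted slot, half-way through the half turn. Axes: the station's.
- chute_out (a point): Lower end of the chute, centre of the exit, at station y -60, 69 mm above the table; exit cheeks 61 mm wide over all, tops 77 mm above the table here and rising at 38 deg towards station -y. Pot feet come out towards station +y. Axes: the station's.
- catch (a point): Point on the catch plate's surface, 20 mm above the table, over which the centre of a first pot foot comes to rest against the rubber stop (12 mm high, 23 mm further on). The plate, 190 mm wide, slopes 20 deg down towards station +y, so pot feet lie tilted by that; a second one rests behind the first. Kerbs 6 mm high at x +-91. Axes: the station's.
- slab: Fixed round mosaic slab, 250 mm across, 8 mm thick; the tray belongs centred on it. Origin: centre of underside, z up; its +x axis points to the raised tile.
- raised_tile (a point): Where the short foot must stand: a point on the top of the one long marble tile that stands 6 mm proud of the slab, 75 mm from the slab's centre along slab +x, 14 mm above the table. The tile's flat top is 28 mm wide (tangential) and runs from 57 to 127 mm radius, so its end shows beyond the tray's rim; a 13 mm ramp at either side.
- tray: Loose round aluminium tray, 200 mm across, 0.6 kg. Origin on its axis at the tips of the long feet, z up. Floor top at z 17 (184 mm across), rim 32 mm, rim wall 3. Feet (d 14) at 75 mm radius at +y, -x, -y, and at +x one 6 mm shorter, under a heavy lug: off the raised tile the tray leans 0.08 rad towards it. Right when turned as the slab (yaw 0 to it); starts 0.65 to 1.0 rad to the left of that.
- tray_lug (a point): Top centre of the tray's upright lug handle: a plate 34 mm wide (tray y), 8 mm thick (tray x), 99.5 mm from the axis along tray +x, over the short foot. Its top is at tray z 62 mm, 30 mm above the rim.
- board: Fixed wooden board 280 x 220 x 12 mm on which the pot feet lie at first. Origin: centre of underside.
- potfoot1: Terracotta pot foot, a stepped disc of about 35 g (absent in some starts): flange 46 mm diameter, 6 mm thick, with a concentric step 24 mm diameter, 4 mm high on one side. Origin: centre of the plain face of the flange; z points out of the step side (flange z 0 to 6 mm, step z 6 to 10 mm). It starts step up; it must end step down.
- potfoot2: Terracotta pot foot, a stepped disc of about 35 g (absent in some starts): flange 46 mm diameter, 6 mm thick, with a concentric step 24 mm diameter, 4 mm high on one side. Origin: centre of the plain face of the flange; z points out of the step side (flange z 0 to 6 mm, step z 6 to 10 mm). It starts step up; it must end step down.
- potfoot3: Terracotta pot foot, a stepped disc of about 35 g (absent in some starts): flange 46 mm diameter, 6 mm thick, with a concentric step 24 mm diameter, 4 mm high on one side. Origin: centre of the plain face of the flange; z points out of the step side (flange z 0 to 6 mm, step z 6 to 10 mm). It starts step up; it must end step down.
- potfoot4: Terracotta pot foot, a stepped disc of about 35 g (absent in some starts): flange 46 mm diameter, 6 mm thick, with a concentric step 24 mm diameter, 4 mm high on one side. Origin: centre of the plain face of the flange; z points out of the step side (flange z 0 to 6 mm, step z 6 to 10 mm). It starts step up; it must end step down.
- potfoot5: Terracotta pot foot, a stepped disc of about 35 g (absent in some starts): flange 46 mm diameter, 6 mm thick, with a concentric step 24 mm diameter, 4 mm high on one side. Origin: centre of the plain face of the flange; z points out of the step side (flange z 0 to 6 mm, step z 6 to 10 mm). It starts step up; it must end step down.
- mug: White ceramic mug, 84 mm across, 95 mm high; bystander. Origin: centre of underside.
- pad: Scrub pad of hard silicone 90 x 60 x 20 mm; bystander. Origin: centre of underside.

How it is judged:
By the outcome, as a careful person would: the job done as asked, in the order asked, and still so for the second after the job is handed in, with the robot touching nothing.
Of potfoot1, potfoot2, potfoot3, potfoot4, potfoot5 only 2 to 4 are there at a start; the rules pass over those that are not, and their reading is None.
At some moment in a run one of potfoot1, potfoot2, potfoot3, potfoot4, potfoot5 may be knocked a few centimetres aside while the robot is not near it.
Once in a run the grip may slacken for a moment while it holds something.
It also fails if it takes over 210 s, if anything falls off the work surface, if the arm or the gripper's body presses on something with over 40 N, if the wrist force passes 120 N, or if a joint passes its speed limit or range.

## Working session

There is one attempt and no reset: what is moved stays moved. The work goes in short steps, Python scripts to look and compute and a shell command to move; the robot and the scene stay as the last step left them, time stands still between calls to the robot, and variables do not carry over. Pictures are saved under pics/ and viewed, at most 14 in all, crops included, and the job is handed in when it is done.

```bash
ls; mkdir -p pics
python3 - <<'E'
from cell import robot
import cv2,numpy as np
np.set_printoptions(precision=4,suppress=True)
print(robot.observe())
for n in("top","scene"):
    c=robot.read_camera(n); print(n,c["fx"],c["fy"],c["cx"],c["cy"]); print(np.array(c["pose"]))
    im=cv2.resize(c["image"],(800,600),interpolation=cv2.INTER_CUBIC)
    cv2.imwrite(f"pics/{n}0.png",im[:,:,::-1])
E
```

```text
cell.py
drive.py
pics
{'time': 0.0, 'qpos': array([ 1.003 ,  0.3427,  1.525 , -0.    ,  1.2754, -0.146 ]), 'qvel': array([-0.    ,  0.0001, -0.0001,  0.0002,  0.0004, -0.0004]), 'joint_efforts': array([  0.0007, -43.123 , -24.4231,   0.0719,   0.0558,  -0.0001]), 'tool_pos': array([0.2148, 0.4789, 0.4041]), 'tool_rot': array([-3.1401, -0.0002,  2.7198]), 'contact_force': array([ 0.0914,  0.9679, -0.0299]), 'torque': array([ 0.025 , -0.0052, -0.0056]), 'grip_force': 0.0, 'opening': 0.09167166639335621}
top 470.744313098038 470.744313098038 274.2551887214582 209.75401664992987
[[-0.0169 -0.9759  0.2177  0.2481]
 [-0.9999  0.017  -0.0011  0.0339]
 [-0.0026 -0.2177 -0.976   1.3   ]
 [ 0.      0.      0.      1.    ]]
scene 450.1962219812188 450.1962219812188 281.56627371426254 211.23352761797187
[[-0.0551  0.6705 -0.7399  1.3228]
 [ 0.9985  0.0313 -0.046   0.0983]
 [-0.0077 -0.7413 -0.6711  0.918 ]
 [ 0.      0.      0.      1.    ]]
```

View pics/top0.png

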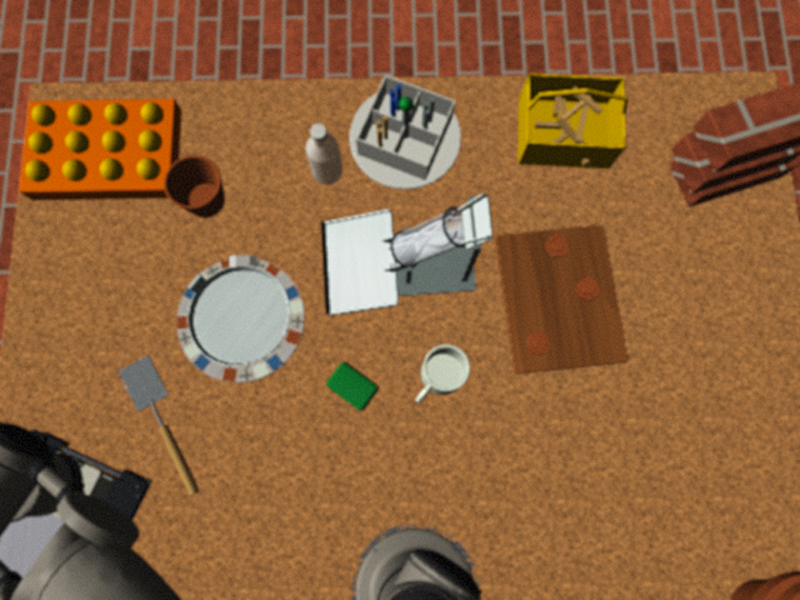

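View pics/scene0.png

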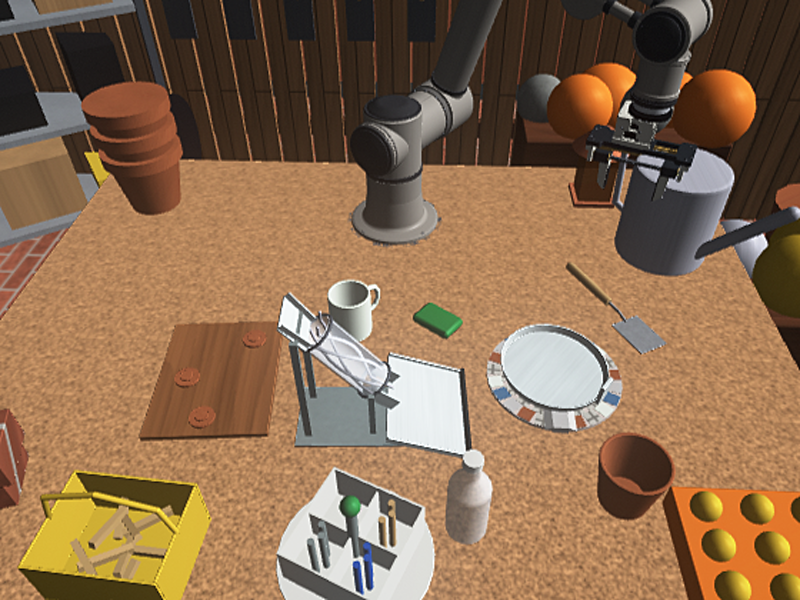

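Three pot feet: top (556,244), (588,288), (538,343), on the board. Tray at (240,318). Station plate is at left (+y), ramp upper right. Next I'll enlarge the tray and the station.

Run:
```python
from cell import robot
import cv2,numpy as np
t=robot.read_camera("top")["image"];s=robot.read_camera("scene")["image"]
f=lambda im,x,y,w,h:cv2.resize(im[y:y+h,x:x+w],(400,300),interpolation=cv2.INTER_CUBIC)
A=np.vstack([np.hstack([f(t,108,170,120,90),f(s,330,215,120,90)]),np.hstack([f(t,220,130,140,105),f(s,190,195,160,120)])])
cv2.imwrite("pics/crop1.png",A[:,:,::-1])
```

```text
(no output)
```

View pics/crop1.png

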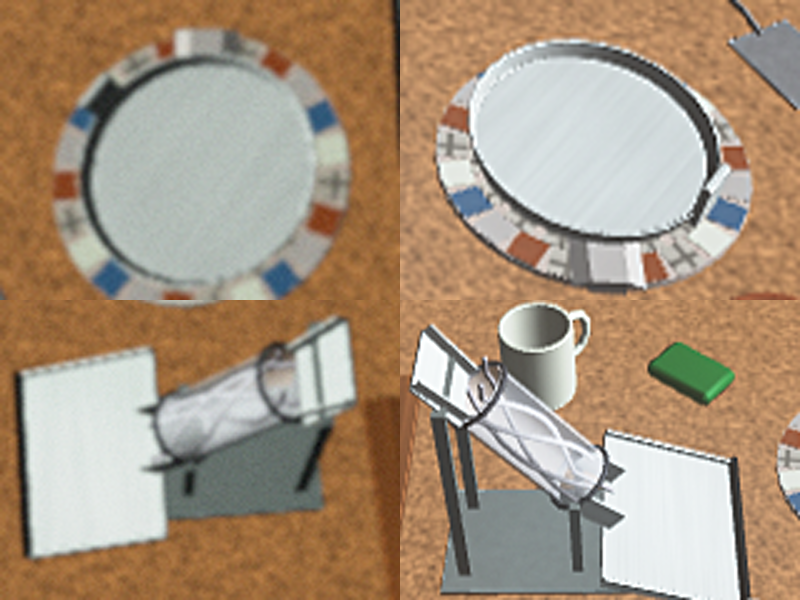

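```bash
cat > h.py <<'E'
from cell import robot
import cv2,numpy as np
from scipy.spatial.transform import Rotation as R
np.set_printoptions(precision=4,suppress=True)
def ray(c,u,v,wrist=False):
    x=(u-c["cx"])/c["fx"];y=(v-c["cy"])/c["fy"]
    if wrist:
        r=np.hypot(x,y)+1e-12; d=np.array([x/r*np.sin(r),y/r*np.sin(r),np.cos(r)])
    else: d=np.array([x,y,1.])
    P=np.array(c["pose"]); return P[:3,3],P[:3,:3]@d
def w(c,u,v,z,wrist=False):
    o,d=ray(c,u,v,wrist); return o+d*(z-o[2])/d[2]
def px(c,p,wrist=False):
    P=np.array(c["pose"]); q=P[:3,:3].T@(np.array(p)-P[:3,3])
    if wrist:
        r=np.hypot(q[0],q[1]);t=np.arctan2(r,q[2]); q=np.array([q[0]/r*t,q[1]/r*t,1])
    return np.array([c["fx"]*q[0]/q[2]+c["cx"],c["fy"]*q[1]/q[2]+c["cy"]])
def circ(P):
    A=np.c_[2*P[:,:2],np.ones(len(P))];s=np.linalg.lstsq(A,(P[:,:2]**2).sum(1),rcond=None)[0]
    return s[:2],np.sqrt(s[2]+s[0]**2+s[1]**2)
def to(p,rot,z=False):
    """tool-frame shift/rotvec from commanded pose to (pos, R)"""
    s=robot.observe();R0=R.from_euler('xyz',s['tool_rot'])
    return R0.inv().apply(np.array(p)-s['tool_pos']),(R0.inv()*rot).as_rotvec()
def down(yaw): # tool pointing down, rpy (pi,0,yaw)
    return R.from_euler('xyz',[np.pi,0,yaw])
E
python3 - <<'E'
from h import *
t=robot.read_camera("top");s=robot.read_camera("scene")
T=lambda x,y:(108+x/3.333,170+y/3.333); S=lambda x,y:(330+(x-400)/3.333,215+y/3.333)
e=[(52,175),(350,172),(62,120),(200,28),(270,45),(325,95),(65,235)]
print("slab top",circ(np.array([w(t,*T(*p),.008) for p in e])))
e=[(437,150),(455,215),(490,255),(550,280),(640,290),(720,260),(750,200)]
print("slab scene",circ(np.array([w(s,*S(*p),.008) for p in e])))
print("tile",w(t,*T(190,42),.014),w(s,*S(615,265),.014))
print("lug",w(t,*T(105,97),.07),w(s,*S(718,172),.066))
U=lambda x,y:(x*.7,y*.7)
for a in [(556,244),(588,288),(538,343)]: print("foot",w(t,*U(*a),.02))
for a in [(202,417),(187,377),(255,339)]: print("foot",w(s,*U(*a),.02))
B=lambda x,y:(220+x/2.857,130+(y-300)/2.857); C=lambda x,y:(190+(x-400)/2.5,195+(y-300)/2.5)
print("plate top: lower corners(+y)",[w(t,*B(*p),.015) for p in [(18,372),(30,557)]],"upper",[w(t,*B(*p),.06) for p in[(153,350),(166,538)]])
print("scene",[w(s,*C(*p),.015) for p in [(737,460),(748,598)]])
print("ramp top edge",[w(t,*B(*p),.256) for p in [(348,318),(355,405)]],[w(s,*C(*p),.256) for p in[(428,326),(412,390)]])
print("mug",w(t,*U(445,360),.095),"pad",w(t,*U(352,386),.02))
E
```

```text
slab top (array([0.5086, 0.3307]), np.float64(0.12403237573148006))
slab scene (array([0.5186, 0.3275]), np.float64(0.12276991787440941))
tile [0.6193 0.341  0.014 ] [0.6202 0.3329 0.014 ]
lug [0.5582 0.3948 0.07  ] [0.5708 0.4068 0.066 ]
foot [ 0.6411 -0.2955  0.02  ]
foot [ 0.5502 -0.3518  0.02  ]
foot [ 0.4434 -0.247   0.02  ]
foot [ 0.6477 -0.2952  0.02  ]
foot [ 0.5583 -0.3493  0.02  ]
foot [ 0.4549 -0.2456  0.02  ]
plate top: lower corners(+y) [array([0.6976, 0.1674, 0.015 ]), array([0.5077, 0.1547, 0.015 ])] upper [array([0.7021, 0.0314, 0.06  ]), array([0.5147, 0.0222, 0.06  ])]
scene [array([0.5118, 0.1623, 0.015 ]), array([0.6871, 0.17  , 0.015 ])]
ramp top edge [array([ 0.6553, -0.1293,  0.256 ]), array([ 0.5803, -0.1313,  0.256 ])] [array([ 0.582 , -0.1269,  0.256 ]), array([ 0.663 , -0.1252,  0.256 ])]
mug [ 0.4039 -0.0614  0.095 ] pad [0.3672 0.1107 0.02  ]
```

Units first: shifts go in units of 100 mm. So -0.04 m is -0.4.

```bash
python3 drive.py '-0.4 0 0 0 0 0 | -0.4 0 0 0 0 0 | -0.4 0 0 0 0 0 | -0.4 0 0 0 0 0 | -0.4 0 0 0 0 0 | -0.4 0 0 0 0 0 | 0 0 0 0 0 0 | 0 0 0 0 0 0'
python3 - <<'E'
from h import *
c=robot.read_camera("wrist");print(c["fx"],c["cx"],c["cy"],robot.observe()["tool_pos"]);print(np.array(c["pose"]))
cv2.imwrite("pics/w1.png",cv2.resize(c["image"],(800,600),interpolation=cv2.INTER_CUBIC)[:,:,::-1])
E
```

```text
time: 0.97
tool_pos: [0.4356, 0.3795, 0.4041]
tool_rot: [-3.141, -0.0, 2.716]
contact_force: [-1.2, 0.0, -0.6]
opening: 0.0918
grip_force: 0.0
325.19226210127806 278.4181847925417 205.50110705501592 [0.4343 0.3803 0.4043]
[[ 0.4127  0.8736  0.2579  0.3658]
 [ 0.9109 -0.3959 -0.1166  0.4105]
 [ 0.0003  0.283  -0.9591  0.3836]
 [ 0.      0.      0.      1.    ]]
```

View pics/w1.png

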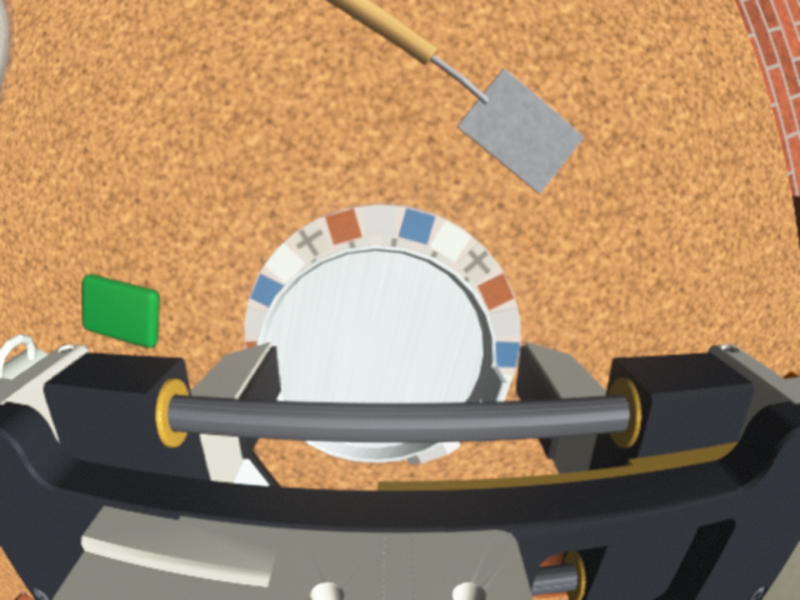

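In the tool's units: 0.03 m is 0.3, 0.035 m is 0.35.

```bash
python3 drive.py '0.35 0.3 0 0 0 0 | 0.35 0.3 0 0 0 0 | 0.3 0 0 0 0 0 | 0 0 0 0 0 0 | 0 0 0 0 0 0'
python3 - <<'E'
from h import *
import pickle
c=robot.read_camera("wrist");pickle.dump(c,open("w2.pkl","wb"));p=px(c,[.513,.33,.02],True);print(p);x,y=(p-[120,90]).astype(int);x=max(x,0);y=max(y,0);print(x,y)
cv2.imwrite("pics/w2.png",cv2.resize(c["image"][y:y+180,x:x+240],None,fx=10/3,fy=10/3,interpolation=cv2.INTER_CUBIC)[:,:,::-1])
E
```

```text
time: 1.43
tool_pos: [0.3682, 0.4699, 0.4049]
tool_rot: [-3.141, -0.0, 2.725]
contact_force: [0.8, -0.9, -0.5]
opening: 0.0918
grip_force: 0.0
[228.1166 315.9818]
108 225
```

View pics/w2.png

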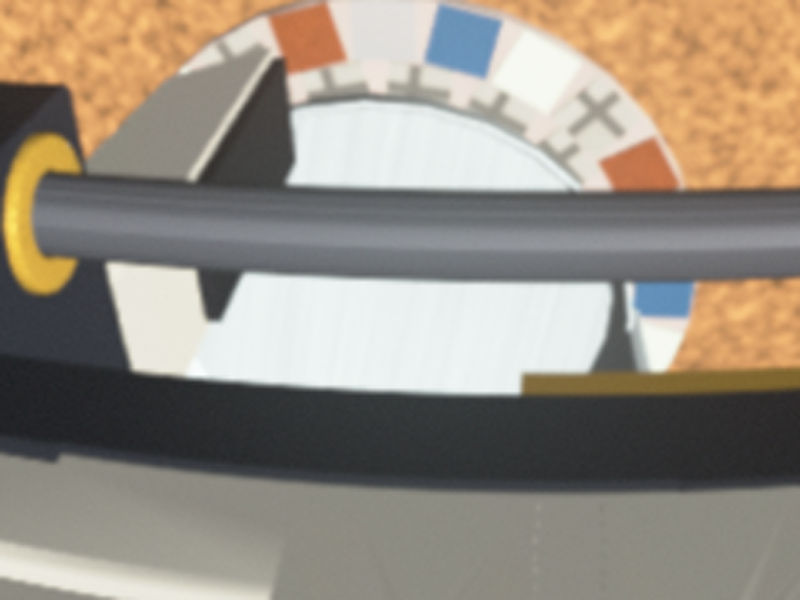

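Wrong way: the gripper hides the tray. Moving along tool −x.

In the tool's units: -0.038 m is -0.38, -0.012 m is -0.12.

```bash
python3 drive.py '-0.38 -0.12 0 0 0 0 | -0.38 -0.12 0 0 0 0 | -0.38 -0.12 0 0 0 0 | -0.38 -0.12 0 0 0 0 | -0.38 -0.12 0 0 0 0 | -0.38 -0.1 0 0 0 0 | 0 0 0 0 0 0 | 0 0 0 0 0 0'
python3 - <<'E'
from h import *
import pickle
c=robot.read_camera("wrist");pickle.dump(c,open("w2.pkl","wb"));p=px(c,[.513,.33,.02],True);print(p);x,y=(p-[120,90]).astype(int);x=max(x,0);y=max(y,0);print(x,y)
cv2.imwrite("pics/w3.png",cv2.resize(c["image"][y:y+180,x:x+240],None,fx=10/3,fy=10/3,interpolation=cv2.INTER_CUBIC)[:,:,::-1])
E
```

```text
time: 2.15
tool_pos: [0.5521, 0.3085, 0.4044]
tool_rot: [-3.141, -0.0, 2.715]
contact_force: [-0.8, 0.5, 0.2]
opening: 0.0915
grip_force: 0.0
[281.8194 140.5225]
161 50
```

View pics/w3.png

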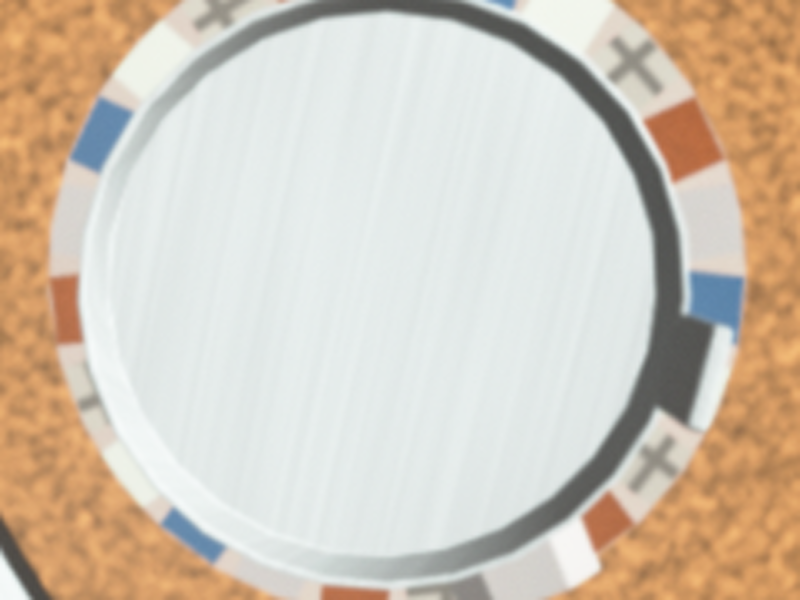

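Run:
```python
from h import *
import pickle
c=pickle.load(open("w2.pkl","rb"))
cv2.imwrite("pics/w3b.png",cv2.resize(c["image"][185:265,270:370],None,fx=7,fy=7,interpolation=cv2.INTER_CUBIC)[:,:,::-1])
k=lambda x,y:(161+x/(10/3)-.35,50+y/(10/3)-.35)
W=lambda p,z:w(c,*k(*p),z,True)
sl=[(50,300),(53,250),(105,92),(72,390),(745,262),(722,155),(690,90),(130,495)]
print("slab",circ(np.array([W(p,.008) for p in sl])))
ri=[(80,290),(85,370),(125,458),(210,535),(390,580),(500,565)]
print("rim outer",circ(np.array([W(p,.037) for p in ri])))
for p in [(716,327),(733,330),(693,423),(706,430),(712,377)]: print("lug",W(p,.0645))
```

```text
slab (array([0.5071, 0.3308]), np.float64(0.12377477895206171))
rim outer (array([0.5056, 0.3233]), np.float64(0.09824590677625974))
lug [0.5534 0.4153 0.0645]
lug [0.5564 0.4201 0.0645]
lug [0.5784 0.3977 0.0645]
lug [0.5821 0.4008 0.0645]
lug [0.5673 0.4085 0.0645]
```

View pics/w3b.png

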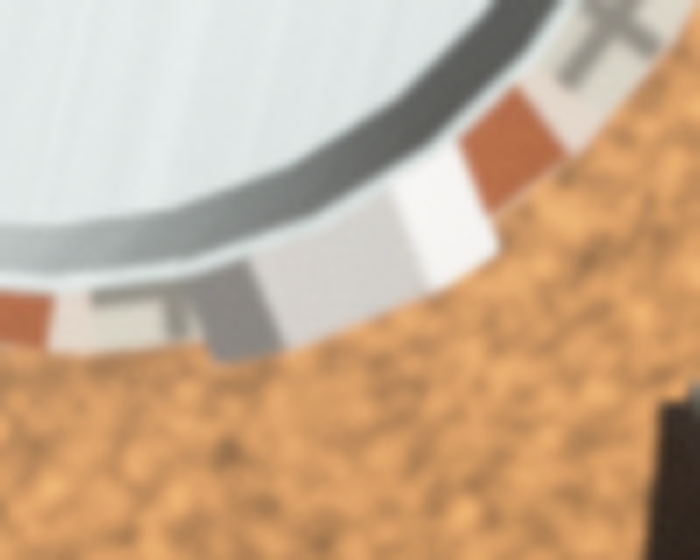

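Run:
```python
from h import *
import pickle
c=pickle.load(open("w2.pkl","rb"))
k=lambda x,y:(270+x/7-.43,185+y/7-.43)
C=np.array([.5075,.3295])
for p in [(284,350),(432,293),(248,262),(392,192)]:
    q=w(c,*k(*p),.014,True);print(q[:2],np.linalg.norm(q[:2]-C),np.arctan2(q[1]-C[1],q[0]-C[0]))
q=np.array([.5673,.4080])
print("lug",np.linalg.norm(q-C),np.arctan2(*(q-C)[::-1]))
```

```text
[0.6318 0.3146] 0.1251900032720957 -0.11958452989629903
[0.6329 0.3423] 0.12603980295904987 0.10184066814163233
[0.6141 0.3152] 0.10754606753370749 -0.13363798742736463
[0.6127 0.3428] 0.10607753072808196 0.12531730713756525
lug 0.09868277458604416 0.9197963719414447
```

```bash
cat >> h.py <<'E'
def goal(g,rot,back=0):
    """grasp point g, tool rot -> print tool-frame delta"""
    p=np.array(g)-rot.apply([0,0,.159+back]); d,r=to(p,rot); print("d",d,"r",r)
E
python3 - <<'E'
from h import *
a=.925;r=np.array([np.cos(a),np.sin(a),0]);g=np.array([.5673,.4083,.05])-.001*r
goal(g,down(a+np.pi/2)*R.from_rotvec([.08,0,0]),.06)
E
```

```text
d [0.0219 0.1125 0.1362] r [0.0794 0.0084 0.2212]
```

In the tool's units: 0.03 m is 0.3, 0.0285 m is 0.285.

```bash
python3 drive.py '0.06 0.28 0.28 0 0 0 | 0.06 0.28 0.3 0 0 0 | 0.06 0.28 0.3 0 0 0 | 0.04 0.285 0.3 0 0 0 | 0 0 0.18 0.04 0.004 0.11 | 0 0 0 0.0394 0.0044 0.111 | 0 0 0 0 0 0 | 0 0 0 0 0 0'
python3 - <<'E'
from h import *
a=.925;r=np.array([np.cos(a),np.sin(a),0]);g=np.array([.5673,.4083,.05])-.001*r
goal(g,down(a+np.pi/2)*R.from_rotvec([.08,0,0]))
c=robot.read_camera("wrist")
cv2.imwrite("pics/w4.png",c["image"][120:420,80:480][:,:,::-1])
E
```

```text
time: 2.87
tool_pos: [0.5756, 0.424, 0.269]
tool_rot: [-3.063, 0.0, 2.504]
contact_force: [-0.3, -0.1, 1.2]
opening: 0.0919
grip_force: 0.0
d [-0.0028 -0.0011  0.0608] r [0.0019 0.0009 0.0078]
```

View pics/w4.png

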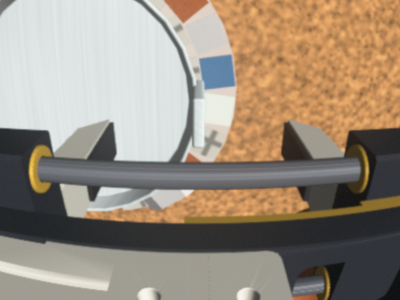

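Lug at (198,118), centred between the fingers (110 / 290). Descend and close.

In the tool's units: 0.03 m is 0.3, -0.003 m is -0.03.

```bash
python3 drive.py '-0.03 -0.01 0.3 0 0 0.008 | 0 0 0.3 0 0 0 | 0 0 0 0 0 0'; python3 drive.py '0 0 0 0 0 0 | 0 0 0 0 0 0 | 0 0 0 0 0 0 | 0 0 0 0 0 0 | 0 0 0 0 0 0 | 0 0 0 0 0 0 | 0 0 0 0 0 0' 0.0 25
python3 - <<'E'
from h import *
a=-.01;b=.925
r=np.array([np.cos(b),np.sin(b),0])
goal(np.array([.507,.330,.061])+.0995*r,down(b+np.pi/2))
E
```

```text
time: 3.17
tool_pos: [0.5736, 0.4151, 0.2046]
tool_rot: [-3.055, -0.002, 2.493]
contact_force: [-1.6, -0.4, -2.3]
opening: 0.0917
grip_force: 0.0
time: 3.75
tool_pos: [0.5753, 0.4165, 0.2095]
tool_rot: [-3.063, 0.001, 2.491]
contact_force: [-0.0, 0.5, -0.1]
opening: 0.0498
grip_force: 0.0
d [ 0.0025 -0.0115 -0.0096] r [-0.0789  0.0012 -0.0049]
```

```bash
python3 drive.py '0 0 0 0 0 0 | 0 0 0 0 0 0 | 0 0 0 0 0 0 | 0 0 0 0 0 0 | 0 0 0 0 0 0 | 0 0 0 0 0 0 | 0 0 0 0 0 0 | 0 0 0 0 0 0';  python3 - <<'E'
from h import *
b=.925
r=np.array([np.cos(b),np.sin(b),0])
goal(np.array([.507,.330,.061])+.0995*r,down(b+np.pi/2))
E
```

```text
time: 4.42
tool_pos: [0.5754, 0.4166, 0.2091]
tool_rot: [-3.063, 0.001, 2.491]
contact_force: [1.4, 1.4, -0.9]
opening: 0.0078
grip_force: 24.8
d [ 0.0025 -0.0116 -0.0101] r [-0.0789  0.001  -0.0052]
```

In the tool's units: -0.003 m is -0.03, -0.0026 m is -0.026.

```bash
python3 drive.py '0.01 -0.03 -0.025 -0.02 0 0 | 0.005 -0.03 -0.025 -0.02 0 0 | 0.005 -0.03 -0.025 -0.02 0 0 | 0.005 -0.026 -0.025 -0.02 0 0 | 0 0 0 0 0 0 | 0 0 0 0 0 0';  python3 - <<'E'
from h import *
b=.925
for b in(.925,.79,.46,-.01):
  r=np.array([np.cos(b),np.sin(b),0])
  goal(np.array([.507,.330,.061])+.0995*r,down(b+np.pi/2))
E
```

```text
time: 4.92
tool_pos: [0.5664, 0.4089, 0.2192]
tool_rot: [-3.141, 0.001, 2.491]
contact_force: [-0.1, 0.5, -5.7]
opening: 0.0081
grip_force: 24.7
d [-0.      0.0007 -0.0008] r [-0.0006  0.0008 -0.0052]
d [-0.0134 -0.0001 -0.0008] r [-0.0005  0.0008  0.1298]
d [-0.0447 -0.0096 -0.0007] r [-0.0004  0.0009  0.4598]
d [-0.0803 -0.0393 -0.0007] r [-0.0002  0.001   0.9298]
```

In the tool's units: -0.0005 m is -0.005, -0.0099 m is -0.099.

```bash
python3 drive.py '-0.099 -0.005 0 0 0 0.1 | -0.099 -0.005 0 0 0 0.1 | -0.099 -0.005 0 0 0 0.1 | -0.099 -0.005 0 0 0 0.1 | -0.099 -0.005 0 0 0 0.1 | -0.099 -0.005 0 0 0 0.1 | 0 0 0 0 0 0 | 0 0 0 0 0 0';  python3 - <<'E'
from h import *
b=-.01
r=np.array([np.cos(b),np.sin(b),0])
goal(np.array([.507,.330,.061])+.0995*r,down(b+np.pi/2))
E
```

```text
time: 5.58
tool_pos: [0.6008, 0.3612, 0.2192]
tool_rot: [3.141, 0.001, 1.893]
contact_force: [-0.9, 0.4, -6.0]
opening: 0.008
grip_force: 24.7
d [-0.0323 -0.0048 -0.0008] r [0.0002 0.0007 0.332 ]
```

```bash
python3 drive.py '-0.108 -0.006 0 0 0 0.11 | -0.108 -0.006 0 0 0 0.11 | -0.108 -0.006 0 0 0 0.11 | 0 0 0 0 0 0 | 0 0 0 0 0 0';  python3 - <<'E'
from h import *
b=-.01
r=np.array([np.cos(b),np.sin(b),0])
goal(np.array([.507,.330,.058])+.0995*r,down(b+np.pi/2))
E
```

```text
time: 6.0
tool_pos: [0.6054, 0.3299, 0.2196]
tool_rot: [3.141, 0.0, 1.566]
contact_force: [0.2, 0.8, -5.7]
opening: 0.0081
grip_force: 24.8
d [-0.0009  0.0011  0.0026] r [0.0008 0.0002 0.0048]
```

```bash
python3 drive.py '-0.009 0.01 0.01 0 0 0.005 | 0 0 0.01 0 0 0 | 0 0 0.01 0 0 0 | 0 0 0 0 0 0 | 0 0 0 0 0 0'|grep -E 'pos|force';python3 drive.py '0 0 0.007 0 0 0 | 0 0 0 0 0 0 | 0 0 0 0 0 0'|grep -E 'pos|force'
```

```text
tool_pos: [0.6066, 0.329, 0.2172]
contact_force: [1.2, -0.2, -1.1]
grip_force: 24.8
tool_pos: [0.6066, 0.3289, 0.217]
contact_force: [-1.1, 0.9, 6.3]
grip_force: 24.9
```

```bash
python3 drive.py '0 0 -0.005 0 0 0 | 0 0 0 0 0 0 | 0 0 0 0 0 0 | 0 0 0 0 0 0 | 0 0 0 0 0 0 | 0 0 0 0 0 0' 0.06|grep -E 'pos|force|open'; python3 drive.py '0 0 -0.35 0 0 0 | 0 0 -0.4 0 0 0 | 0 -0.2 -0.4 0 0 0 | 0 -0.3 -0.4 0 0 0 | 0 -0.3 -0.3 0 0 0 | -0.35 -0.1 0 0 0 0 | -0.35 0 0 0 0 0 | 0 0 0 0 0 0' 0.075
python3 - <<'E'
from h import *
import pickle
c=robot.read_camera("wrist");pickle.dump(c,open("w5.pkl","wb"));p=px(c,[.51,.33,.02],True);x,y=np.maximum((p-[120,90]).astype(int),0);print(p,x,y)
t=robot.read_camera("top");
cv2.imwrite("pics/w5.png",cv2.resize(c["image"][y:y+180,x:x+240],None,fx=10/3,fy=10/3,interpolation=cv2.INTER_CUBIC)[:,:,::-1])
E
```

```text
tool_pos: [0.6066, 0.3285, 0.2162]
contact_force: [-0.0, -1.0, -0.5]
opening: 0.0438
grip_force: 0.0
time: 7.83
tool_pos: [0.5214, 0.256, 0.3927]
tool_rot: [3.139, 0.002, 1.554]
contact_force: [1.3, 0.6, 0.2]
opening: 0.0746
grip_force: 0.0
[265.667  113.5156] 145 23
```

View pics/w5.png

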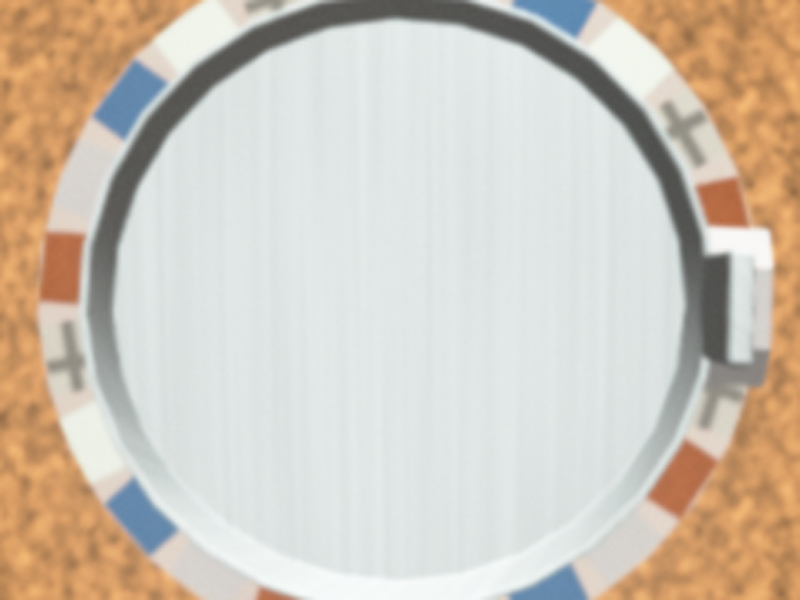

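Run:
```python
from h import *
import pickle
c=pickle.load(open("w5.pkl","rb"))
k=lambda x,y:(145+x/(10/3)-.35,23+y/(10/3)-.35)
W=lambda p,z:w(c,*k(*p),z,True)
print("lug corners",[W(p,.070)[:2] for p in[(729,252),(751,252),(728,360),(751,363)]])
print("tile corners",[W(p,.014)[:2] for p in[(771,268),(768,350)]])
ri=[(87,300),(100,220),(155,115),(105,385),(160,475),(210,530),(690,440)]
print(circ(np.array([W(p,.040) for p in ri])))
print(robot.observe()["tool_pos"],robot.observe()["qpos"])
# pot feet refined in top, using segmentation-free px of earlier image
```

```text
lug corners [array([0.6031, 0.3452]), array([0.6096, 0.3455]), array([0.6031, 0.3144]), array([0.61  , 0.3137])]
tile corners [array([0.6327, 0.3428]), array([0.6321, 0.3149])]
(array([0.5121, 0.3342]), np.float64(0.09858429021671845))
[0.5222 0.2589 0.3921] [ 0.3289  0.4577  1.3797 -0.0005  1.3023  0.3461]
```

Tray sits right: lug centre (740,307) lines up with the tile's flat (770,268–350). Now on to the board and station.

In the tool's units: -0.02 m is -0.2, -0.04 m is -0.4.

```bash
python3 drive.py '-0.2 0 -0.35 0 0 0 | -0.2 0 -0.35 0 0 0 | -0.4 0.05 0 0 0 0 | -0.4 0.05 0 0 0 0 | -0.4 0.05 0 0 0 0 | -0.4 0.05 0 0 0 0 | -0.4 0.05 0 0 0 0 | -0.4 0 0 0 0 0'|grep -E 'time|pos'; python3 drive.py '-0.4 0 0 0 0 0 | 0 0 0 0 0 0 | 0 0 0 0 0 0'|grep -E 'time|pos|rot'
python3 - <<'E'
from h import *
import pickle
c=robot.read_camera("wrist");pickle.dump(c,open("w6.pkl","wb"))
t=robot.read_camera("top");pickle.dump(t,open("t6.pkl","wb"))
s=robot.read_camera("scene");pickle.dump(s,open("s6.pkl","wb"))
cv2.imwrite("pics/w6.png",cv2.resize(c["image"],(800,600),interpolation=cv2.INTER_CUBIC)[:,:,::-1])
E
```

```text
time: 8.6
tool_pos: [0.5438, -0.0217, 0.4612]
time: 8.85
tool_pos: [0.5429, -0.0619, 0.461]
tool_rot: [3.141, -0.0, 1.552]
```

View pics/w6.png

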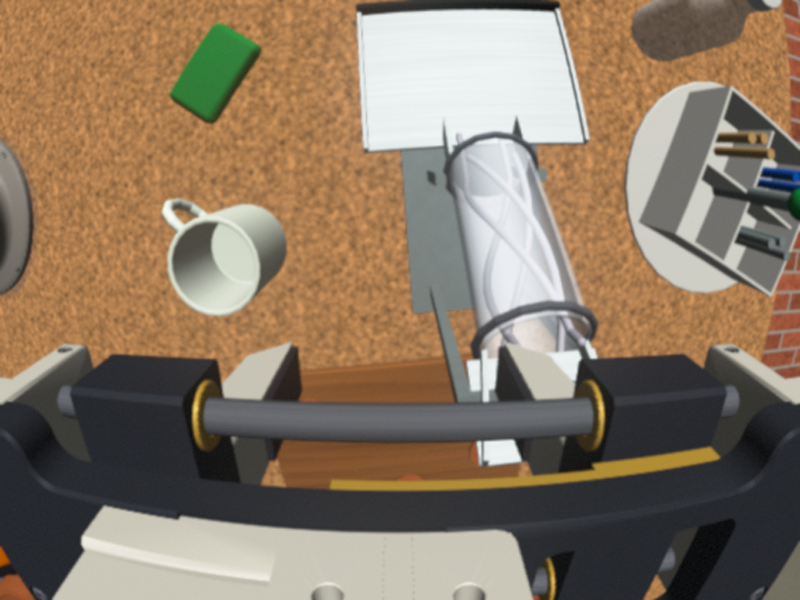

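Run:
```python
from h import *
import pickle
c=pickle.load(open("w6.pkl","rb"))
W=lambda x,y,z:w(c,x*.7-.15,y*.7-.15,z,True)
print("stop top corners",W(360,12,.022),W(557,7,.022))
print("near corners",W(368,150,.058),W(588,141,.058))
print("exit tips",W(446,122,.077),W(517,118,.077))
print("tube upper ring L/R",W(474,345,.2),W(596,325,.2))
t=pickle.load(open("t6.pkl","rb"));s=pickle.load(open("s6.pkl","rb"))
a=t["image"][125:285,320:460];b=s["image"][195:315,90:350]
cv2.imwrite("pics/c6.png",np.vstack([cv2.resize(a,(350,400),interpolation=cv2.INTER_CUBIC)])[:,:,::-1])
big=np.zeros((600,800,3),np.uint8)
big[:,:]=cv2.resize(s["image"][190:310,100:260],(800,600),interpolation=cv2.INTER_CUBIC)
cv2.imwrite("pics/s6.png",big[:,:,::-1])
# automatic reddish foot detection in both
for n,im,z in(("t",t,.02),("s",s,.02)):
    h=cv2.cvtColor(im["image"],cv2.COLOR_RGB2HSV);I=im["image"].astype(int)
    m=((I[:,:,0]-I[:,:,1]*1.5>25)&(I[:,:,2]*1.0<I[:,:,1]*1.05)).astype(np.uint8)
    k,l,st,ce=cv2.connectedComponentsWithStats(m)
    for i in range(1,k):
        if 60<st[i,4]<600:
            q=w(im,*ce[i],z)
            if .35<q[0]<.75 and -.45<q[1]<-.15:print(n,st[i],ce[i],q)
```

```text
stop top corners [0.5132 0.154  0.022 ] [0.6953 0.1661 0.022 ]
near corners [0.5204 0.0235 0.058 ] [0.7076 0.0347 0.058 ]
exit tips [0.5821 0.0442 0.077 ] [0.6385 0.0489 0.077 ]
tube upper ring L/R [ 0.5856 -0.0877  0.2   ] [ 0.6594 -0.078   0.2   ]
t [381 164  17  16 197] [389.3249 171.6396] [ 0.6386 -0.2957  0.02  ]
t [402 194  18  17 216] [410.8611 201.75  ] [ 0.5499 -0.3497  0.02  ]
t [368 232  18  16 222] [376.527  239.7477] [ 0.4443 -0.2469  0.02  ]
```

View pics/s6.png

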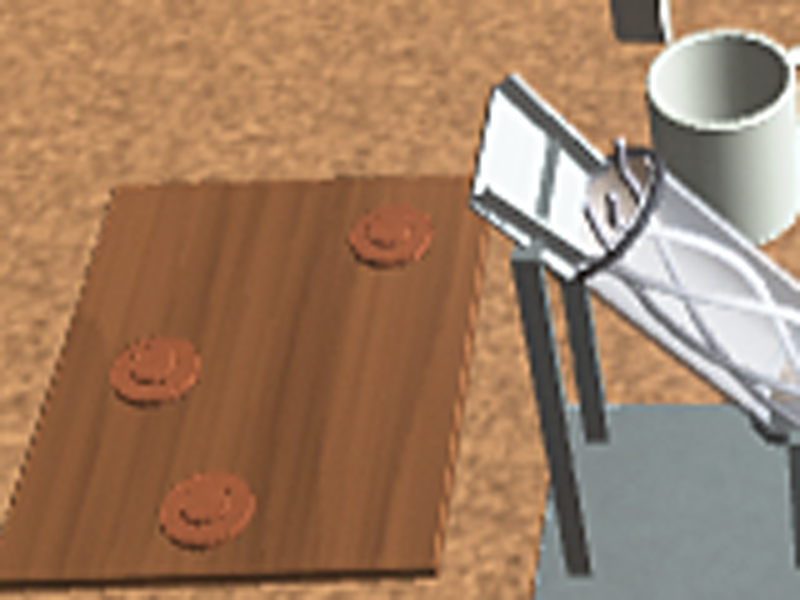

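Run:
```python
from h import *
import pickle
s=pickle.load(open("s6.pkl","rb"));t=pickle.load(open("t6.pkl","rb"))
S=lambda x,y,z:w(s,100+x/5-.4,190+y/5-.4,z)
print("ramp edge scene",S(478,185,.256),S(497,87,.256),"outer",S(473,203,.256))
print("feet scene",[S(*p,.02)[:2] for p in[(391,236),(155,370),(207,510)]])
o=np.array([.6064,.1065]);a=.065;ux=np.array([np.cos(a),np.sin(a)]);uy=np.array([-np.sin(a),np.cos(a)])
# project a predicted ramp (edge at station y=Y) to both images
for Y in(-.24,-.235,-.23):
  f=lambda x,l,h: np.r_[o+ux*x+uy*(Y+l*.616+h*.788),.256-l*.788+h*.616]
  print(Y,[ (px(s,f(x,0,h))-[100,190])*5 for x in(-.038,.038) for h in(0,.011)],[(px(t,f(x,0,h))-[220,130])*2.857+[0,300] for x in(-.038,.038) for h in(0,.011)])
```

```text
ramp edge scene [ 0.6499 -0.1269  0.256 ] [ 0.5875 -0.1308  0.256 ] outer [ 0.6607 -0.1269  0.256 ]
feet scene [array([ 0.453, -0.248]), array([ 0.5573, -0.3504]), array([ 0.6468, -0.2965])]
-0.24 [array([486.1695,  79.4909]), array([503.702 ,  67.7889]), array([462.827, 199.343]), array([481.2971, 187.5172])] [array([359.8531, 400.4399]), array([350.4015, 398.6837]), array([349.2659, 312.6723]), array([339.891 , 310.4051])]
-0.235 [array([497.4091,  79.3524]), array([514.9925,  67.6499]), array([474.7367, 199.1948]), array([493.264 , 187.3684])] [array([353.7315, 400.9258]), array([344.2411, 399.1725]), array([343.2346, 313.1449]), array([333.8222, 310.8805])]
-0.23 [array([508.6485,  79.2138]), array([526.2827,  67.5108]), array([486.6462, 199.0467]), array([505.2306, 187.2197])] [array([347.6089, 401.4118]), array([338.0799, 399.6614]), array([337.2025, 313.6176]), array([327.7525, 311.356 ])]
```

View pics/c6.png

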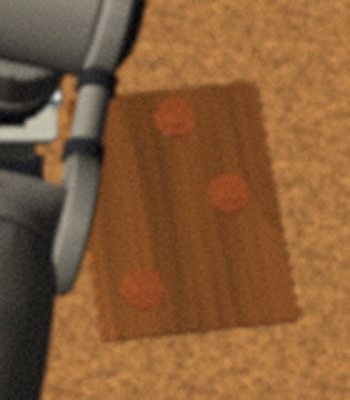

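Units first: shifts go in units of 100 mm. So -0.04 m is -0.4.

```bash
python3 drive.py '-0.4 0 0 0 0 0 | -0.4 0 0 0 0 0 | -0.4 0 0 0 0 0 | -0.4 0 0 0 0 0 | -0.4 0 0 0 0 0 | -0.4 0 0 0 0 0 | 0 0 0 0 0 0 | 0 0 0 0 0 0'|grep -E 'time|pos|rot'
python3 - <<'E'
from h import *
import pickle
c=robot.read_camera("wrist");pickle.dump(c,open("w7.pkl","wb"))
cv2.imwrite("pics/w7.png",c["image"][:,:,::-1])
print([px(c,[*p,.018],True) for p in[(.6386,-.2957),(.5499,-.3497),(.4443,-.2469)]])
I=c["image"].astype(int)
m=((I[:,:,0]-I[:,:,1]*1.5>25)&(I[:,:,2]<I[:,:,1]*1.05)).astype(np.uint8)
k,l,st,ce=cv2.connectedComponentsWithStats(m)
for i in range(1,k):
    if 100<st[i,4]<3000: print(st[i],ce[i],w(c,*ce[i],.019,True))
E
```

```text
time: 9.67
tool_pos: [0.5393, -0.3008, 0.4608]
tool_rot: [3.141, -0.001, 1.555]
[array([352.5314, 166.0682]), array([286.6701, 205.8411]), array([205.1807, 131.8716])]
[192 117  31  33 786] [206.8346 132.6094] [ 0.4467 -0.2479  0.019 ]
[339 151  31  32 770] [353.7727 166.6766] [ 0.6401 -0.2964  0.019 ]
[272 191  32  31 777] [287.9292 206.0644] [ 0.5516 -0.3497  0.019 ]
```

View pics/w7.png

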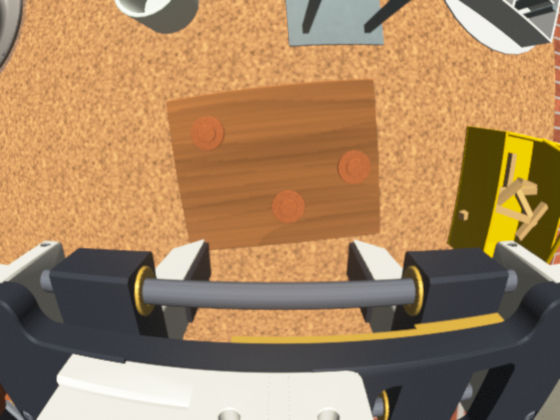

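Feet at (207,133), (354,167), (288,206), detected automatically and agreeing with the top camera to 2 mm. Going for the one at (0.5516, −0.3497).

```bash
cat >> h.py <<'E'
def feet(zs=.019,box=(.35,.78,-.45,-.15),mn=100):
    c=robot.read_camera("wrist");I=c["image"].astype(int)
    m=((I[:,:,0]-I[:,:,1]*1.5>25)&(I[:,:,2]<I[:,:,1]*1.05)).astype(np.uint8)
    k,l,st,ce=cv2.connectedComponentsWithStats(m)
    for i in range(1,k):
        q=w(c,*ce[i],zs,True)
        if st[i,4]>mn and box[0]<q[0]<box[1] and box[2]<q[1]<box[3]: print(st[i],q)
E
python3 - <<'E'
from h import *
goal([.5516,-.3497,.033],down(1.555),.06)
E
```

```text
d [-0.0502  0.0128  0.2091] r [ 0.0007 -0.0008  0.0015]
```

In the tool's units: 0.035 m is 0.35, 0.034 m is 0.34.

```bash
python3 drive.py '-0.125 0.03 0.35 0 0 0 | -0.125 0.03 0.35 0 0 0 | -0.125 0.03 0.35 0 0 0 | -0.125 0.035 0.35 0 0 0 | 0 0 0.35 0 0 0 | 0 0 0.34 0 0 0 | 0 0 0 0 0 0 | 0 0 0 0 0 0' 0.09|grep -E 'time|pos|rot'
python3 - <<'E'
from h import *
goal([.5516,-.3497,.033],down(1.555))
E
```

```text
time: 10.38
tool_pos: [0.5514, -0.3484, 0.2519]
tool_rot: [-3.14, -0.002, 1.558]
d [-0.0014  0.0003  0.0599] r [-0.0016 -0.0023  0.0034]
```

```bash
python3 drive.py '-0.01 0 0.3 0 0 0 | 0 0 0.26 0 0 0 | 0 0 0.038 0 0 0 | 0 0 0 0 0 0 | 0 0 0 0 0 0 | 0 0 0 0 0 0 | 0 0 0 0 0 0 | 0 0 0 0 0 0' 0.0 20|grep -E 'time|pos|force|open'
python3 drive.py '0 0 0 0 0 0 | 0 0 0 0 0 0 | 0 0 0 0 0 0 | 0 0 0 0 0 0' |grep -E 'time|pos|force|open'
```

```text
time: 11.05
tool_pos: [0.5512, -0.352, 0.195]
contact_force: [-5.4, 0.6, 13.0]
opening: 0.043
grip_force: 7.9
time: 11.38
tool_pos: [0.5506, -0.3525, 0.1964]
contact_force: [-7.5, 1.3, 15.5]
opening: 0.0373
grip_force: 20.8
```

In the tool's units: -0.001 m is -0.01.

```bash
python3 drive.py '0 0 -0.01 0 0 0 | 0 0 0 0 0 0 | 0 0 0 0 0 0 | 0 0 0 0 0 0 | 0 0 0 0 0 0 | 0 0 0 0 0 0 | 0 0 0 0 0 0 | 0 0 0 0 0 0' 0.09|grep -E 'time|pos|force|open'
python3 drive.py '0 0 -0.3 0 0 0 | 0.4 0 -0.4 0 0 0 | 0.4 0 -0.4 0 0 0 | 0.4 0 -0.4 0 0 0 | 0 0 -0.4 0 0 0 | 0 0 -0.4 0 0 0 | 0 0 0 0 0 0 | 0 0 0 0 0 0' |grep -E 'time|pos|force|open'
python3 -c "
from h import *
feet()"
```

```text
time: 12.05
tool_pos: [0.5507, -0.3516, 0.1935]
contact_force: [-0.5, 0.0, 0.1]
opening: 0.0861
grip_force: 0.0
time: 12.72
tool_pos: [0.5521, -0.2631, 0.3952]
contact_force: [-0.6, -0.3, -0.9]
opening: 0.0902
grip_force: 0.0
[ 166  150   36   38 1035] [ 0.4467 -0.2475  0.019 ]
[334 188  36  37 984] [ 0.6393 -0.2956  0.019 ]
[262 233  36  34 942] [ 0.5547 -0.3487  0.019 ]
```

The far finger rode onto the flange (closing began during the descent). Again: descend fully first, then close.

Run:
```python
from h import *
goal([.5547,-.3487,.032],down(1.555),.06)
```

```text
d [-0.0854  0.0039  0.1418] r [0.0023 0.001  0.0009]
```

```bash
python3 drive.py '-0.28 0.013 0.3 0 0 0 | -0.28 0.013 0.3 0 0 0 | -0.29 0.013 0.3 0 0 0 | 0 0 0.3 0 0 0 | 0 0 0.21 0 0 0 | 0 0 0 0 0 0 | 0 0 0 0 0 0' 0.09|grep -E 'time|pos|rot'
python3 - <<'E'
from h import *
goal([.5547,-.3487,.032],down(1.555))
E
```

```text
time: 13.35
tool_pos: [0.554, -0.3481, 0.2487]
tool_rot: [-3.138, -0.003, 1.555]
d [-0.0008  0.0009  0.0577] r [-0.0034 -0.0033  0.0003]
```

```bash
python3 drive.py '0 0.005 0.3 -0.002 -0.002 0 | 0 0 0.24 0 0 0 | 0 0 0.037 0 0 0 | 0 0 0 0 0 0 | 0 0 0 0 0 0' 0.09|grep -E 'time|pos|force|rot'
python3 drive.py '0 0 0 0 0 0 | 0 0 0 0 0 0 | 0 0 0 0 0 0 | 0 0 0 0 0 0 | 0 0 0 0 0 0 | 0 0 0 0 0 0 | 0 0 0 0 0 0 | 0 0 0 0 0 0' 0.0 15 |grep -E 'time|pos|force|open'
python3 drive.py '0 0 0 0 0 0' |grep -E 'time|pos|force|open'
```

```text
time: 13.77
tool_pos: [0.5559, -0.3486, 0.1956]
tool_rot: [3.136, 0.004, 1.556]
contact_force: [-0.2, -0.2, 0.0]
grip_force: 0.0
time: 14.43
tool_pos: [0.5553, -0.3484, 0.1936]
contact_force: [0.5, 0.1, -0.1]
opening: 0.0446
grip_force: 15.0
time: 14.52
tool_pos: [0.5552, -0.3484, 0.1936]
contact_force: [0.2, 0.1, 1.3]
opening: 0.0442
grip_force: 15.0
```

```bash
python3 drive.py '0 0 0 0 0 0 | 0 0 0 0 0 0 | 0 0 0.02 0 0 0 | 0 0 0 0 0 0 | 0 0 0 0 0 0' 0.07|grep -E 'time|pos|force|rot'
python3 drive.py '0 0 0 0 0 0 | 0 0 0 0 0 0 | 0 0 0 0 0 0 | 0 0 0 0 0 0 | 0 0 0 0 0 0 | 0 0 0 0 0 0' 0.0 15 |grep -E 'time|pos|force|open'
```

```text
time: 14.93
tool_pos: [0.5552, -0.3483, 0.1914]
tool_rot: [3.139, 0.002, 1.556]
contact_force: [0.8, 0.9, -0.2]
grip_force: 0.0
time: 15.43
tool_pos: [0.5553, -0.3484, 0.1916]
contact_force: [0.1, -0.2, 0.7]
opening: 0.0451
grip_force: 15.0
```

In the tool's units: -0.04 m is -0.4, -0.035 m is -0.35.

```bash
python3 drive.py '0 0 -0.35 0 0 0 | 0 0 -0.4 0 0 0 | 0 0 -0.4 0 0 0 | 0 0 -0.4 0 0 0 | 0.2 0 -0.35 0 0 0 | 0.3 0 -0.3 0 0 0 | 0.3 0.1 -0.3 0 0 0.04 | 0.3 0.1 -0.3 0 0 0.04'|grep -E 'time|pos|rot|open|force'
cat >> h.py <<'E'
SY=.065; CH=np.array([.619,-.1118,.234]); Rin=down(np.pi/2+SY)*R.from_rotvec([0,-.908,0])
N=-Rin.apply([0,0,1])
def chute(back=0): goal(CH+.033*N,Rin,back)
E
python3 -c "
from h import *
print(N,CH+.192*N)
chute(.06);chute(0)"
```

```text
time: 16.1
tool_pos: [0.5756, -0.2406, 0.4702]
tool_rot: [3.138, 0.002, 1.473]
contact_force: [1.5, -0.1, -0.2]
opening: 0.045
grip_force: 15.0
[-0.0512  0.7866  0.6153] [0.6092 0.0392 0.3521]
d [ 0.3286 -0.002   0.0804] r [-0.0708 -0.9035 -0.1533]
d [0.282  0.0055 0.1175] r [-0.0708 -0.9035 -0.1533]
```

```bash
python3 drive.py '0.4 0 0 0 0 -0.02 | 0.4 0 0 0 0 -0.02 | 0.4 0 0 0 0 -0.02 | 0.4 0 0 0 0 -0.02 | 0.4 0 0 0 0 -0.02 | 0.4 0 0 0 0 -0.02 | 0.4 0 0 0 0 -0.02 | 0.4 0 0 0 0 -0.02'|grep -E 'time|pos|rot|open|force'
python3 drive.py '0 0 0 0 -0.11 0 | 0 0 0 0 -0.11 0 | 0 0 0 0 -0.11 0 | 0 0 0 0 -0.11 0 | 0 0 0 0 -0.11 0 | 0 0 0 0 -0.11 0 | 0 0 0 0 -0.11 0 | 0 0 0 0 -0.11 0'|grep -E 'time|pos|rot|open|force'
python3 -c "
from h import *
chute(.06);print(robot.observe()['qpos'])"
```

```text
time: 16.77
tool_pos: [0.5838, 0.0799, 0.4676]
tool_rot: [3.139, 0.003, 1.637]
contact_force: [0.0, -0.7, 0.1]
opening: 0.0448
grip_force: 15.0
time: 17.43
tool_pos: [0.5842, 0.0782, 0.4677]
tool_rot: [3.136, 0.887, 1.632]
contact_force: [0.2, 0.2, -0.5]
opening: 0.0449
grip_force: 15.0
d [0.0653 0.0221 0.0445] r [ 0.0027 -0.0205 -0.0025]
[ 0.1865  0.4859  1.2666 -0.8793  1.5466  0.2197]
```

In the tool's units: 0.022 m is 0.22, 0.021 m is 0.21.

```bash
python3 drive.py '0.22 0.075 0.1 0 -0.02 0 | 0.22 0.075 0.1 0 0 0 | 0.21 0.07 0.1 0 0 0 | 0 0 0.145 0 0 0 | 0 0 0 0 0 0 | 0 0 0 0 0 0'|grep -E 'time|pos|rot|open|force'
python3 - <<'E'
from h import *
chute(0)
c=robot.read_camera("wrist");s=robot.read_camera("scene")
a=s["image"][150:330,170:410]
cv2.imwrite("pics/s8.png",np.hstack([cv2.resize(a,(400,300),interpolation=cv2.INTER_CUBIC),cv2.resize(c["image"],(400,300))])[:,:,::-1])
E
```

```text
time: 17.93
tool_pos: [0.6061, 0.085, 0.3889]
tool_rot: [3.139, 0.903, 1.633]
contact_force: [0.1, 0.3, -0.9]
opening: 0.045
grip_force: 15.0
d [0.0005 0.0001 0.0588] r [ 0.0005 -0.0052 -0.0019]
```

View pics/s8.png

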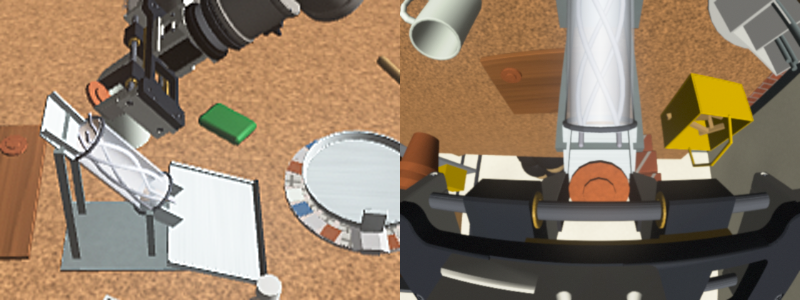

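Disc at (598,180) in the wrist view, centred on the ramp (565–635). Advance and release.

In the tool's units: 0.02 m is 0.2, 0.012 m is 0.12.

```bash
python3 drive.py '0 0 0.2 0 -0.004 0 | 0 0 0.2 0 0 0 | 0 0 0.12 0 0 0 | 0 0 0.06 0 0 0 | 0 0 0 0 0 0 | 0 0 0 0 0 0'|grep -E 'time|pos|rot|open|force'
python3 -c "
from h import *
chute(0)"
```

```text
time: 18.53
tool_pos: [0.6093, 0.0398, 0.3541]
tool_rot: [3.135, 0.907, 1.63]
contact_force: [-1.0, -0.2, -0.6]
opening: 0.0451
grip_force: 15.0
d [ 0.0012 -0.0001  0.0016] r [ 0.0022 -0.0015 -0.0034]
```

```bash
python3 drive.py '0.01 0 0.01 0 0 0 | 0 0 0 0 0 0 | 0 0 0 0 0 0 | 0 0 0 0 0 0 | 0 0 0 0 0 0 | 0 0 0 0 0 0' 0.09|grep -E 'time|pos|open|force'
python3 drive.py '0 0 -0.3 0 0 0 | 0 0 -0.3 0 0 0 | -0.2 0 -0.3 0 0 0 | -0.2 0 -0.3 0 0.08 0 | -0.2 0 -0.2 0 0.11 0 | 0 0 0 0 0.11 0 | 0 0 0 0 0.11 0 | 0 0 0 0 0.11 0'|grep -E 'time|pos|rot|open|force'
cat >> h.py <<'E'
def feet2(cams=("scene","top"),zs=.03,box=(.48,.72,-.2,.2),mn=25):
    for n in cams:
        c=robot.read_camera(n);I=c["image"].astype(int);wr=n=="wrist"
        m=((I[:,:,0]-I[:,:,1]*1.4>20)&(I[:,:,2]<I[:,:,1]*1.15)).astype(np.uint8)
        k,l,st,ce=cv2.connectedComponentsWithStats(m)
        for i in range(1,k):
            q=w(c,*ce[i],zs,wr)
            if mn<st[i,4]<3000 and box[0]<q[0]<box[1] and box[2]<q[1]<box[3]: print(n,st[i],q)
E
python3 -c "
from h import *
feet2(('scene','top','wrist'))"
```

```text
time: 19.03
tool_pos: [0.6092, 0.0397, 0.352]
contact_force: [0.7, -0.5, -0.3]
opening: 0.0801
grip_force: 0.0
time: 19.7
tool_pos: [0.6039, 0.1108, 0.4867]
tool_rot: [3.136, 0.381, 1.635]
contact_force: [-1.0, 0.5, -0.1]
opening: 0.09
grip_force: 0.0
scene [309 277  16  14 171] [0.6081 0.1386 0.03  ]
wrist [261   0  35  30 841] [0.6041 0.1387 0.03  ]
```

```bash
cat >> h.py <<'E'
Rc=down(np.pi/2+SY)*R.from_rotvec([0,-.349,0]); Nc=-Rc.apply([0,0,1])
def pick(x,y,back=0): # x,y of disc top-face centre on catch plate (z .0294)
    goal(np.array([x,y,.0294])+.0115*Nc,Rc,back)
E
python3 -c "
from h import *
pick(.605,.1387,.1)"
```

```text
d [0.1893 0.0019 0.1413] r [ 0.0029  0.0401 -0.0025]
```

```bash
python3 drive.py '0.34 0 0.2 0 0.02 0 | 0.34 0 0.24 0 0.02 0 | 0.34 0 0.24 0 0 0 | 0.34 0 0.24 0 0 0 | 0.34 0 0.24 0 0 0 | 0.19 0.02 0.24 0 0 0 | 0 0 0 0 0 0 | 0 0 0 0 0 0'|grep -E 'time|pos|rot|open|force'
python3 -c "
from h import *
feet2(('scene','wrist'),.0294)
pick(.605,.1387,.0)"
```

```text
time: 20.52
tool_pos: [0.598, 0.239, 0.2865]
tool_rot: [-3.141, 0.351, 1.639]
contact_force: [0.6, -1.0, 0.9]
opening: 0.0902
grip_force: 0.0
scene [309 277  16  14 169] [0.6076 0.1388 0.0294]
wrist [ 251  184   52   50 2054] [0.6041 0.1422 0.0294]
d [-0.0045 -0.001   0.1086] r [ 0.0055 -0.001  -0.0016]
```

In the tool's units: 0.035 m is 0.35, 0.03 m is 0.3.

```bash
python3 drive.py '-0.028 0 0.35 0 0 0 | 0 0 0.35 0 0 0 | 0 0 0.3 0 0 0 | 0 0 0.058 0 0 0 | 0 0 0 0 0 0 | 0 0 0 0 0 0 | 0 0 0 0 0 0'|grep -E 'time|pos|rot|open|force'
python3 -c "
from h import *
pick(.6045,.1405,.0)"
```

```text
time: 21.2
tool_pos: [0.6023, 0.2005, 0.1928]
tool_rot: [3.133, 0.346, 1.633]
contact_force: [-0.6, -0.3, 0.4]
opening: 0.0901
grip_force: 0.0
d [-0.0006 -0.0017  0.0036] r [ 0.0077 -0.0032 -0.0026]
```

```bash
python3 drive.py '0 -0.01 0.03 0 0 0 | 0 0 0 0 0 0 | 0 0 0 0 0 0'|grep -E 'pos|force'
python3 drive.py '0 0 0 0 0 0 | 0 0 0 0 0 0 | 0 0 0 0 0 0 | 0 0 0 0 0 0 | 0 0 0 0 0 0 | 0 0 0 0 0 0 | 0 0 0 0 0 0 | 0 0 0 0 0 0' 0 15|grep -E 'time|pos|open|force'
python3 drive.py '0 0 0 0 0 0 | 0 0 -0.1 0 0 0 | 0 0 -0.2 0 0 0 | 0 0 -0.2 0 0 0 | 0 0 0 0 0 0'|grep -E 'time|pos|open|force'
python3 -c "
from h import *
feet2(('scene','wrist'),.07)
goal([.545,.39,.13],down(1.555))"
```

```text
tool_pos: [0.6003, 0.1993, 0.1877]
contact_force: [-0.3, 0.2, -0.8]
grip_force: 0.0
time: 22.12
tool_pos: [0.6002, 0.1991, 0.1871]
contact_force: [-2.3, 1.3, 3.5]
opening: 0.0451
grip_force: 16.3
time: 22.53
tool_pos: [0.6001, 0.2172, 0.238]
contact_force: [1.0, 0.3, 0.6]
opening: 0.045
grip_force: 15.0
scene [317 264  10  13  73] [0.5968 0.1482 0.07  ]
d [ 0.148  -0.0425 -0.1115] r [0.0187 0.3457 0.0796]
```

In the tool's units: 0.035 m is 0.35, -0.03 m is -0.3.

```bash
python3 drive.py '0 -0.1 -0.3 0 0.09 0.02 | 0.2 -0.2 -0.3 0 0.09 0.02 | 0.35 -0.2 -0.15 0 0.09 0.02 | 0.35 -0.2 0 0 0.08 0.01 | 0.35 -0.15 0 0 0 0 | 0.35 0 0 0 0 0 | 0 0 0 0 0 0 | 0 0 0 0 0 0'|grep -E 'time|pos|rot|open|force'
python3 -c "
from h import *
goal([.505,.385,.046],down(1.565),.05)"
```

```text
time: 23.3
tool_pos: [0.5108, 0.3927, 0.2898]
tool_rot: [3.127, -0.003, 1.57]
contact_force: [0.5, -0.0, -0.6]
opening: 0.0452
grip_force: 15.0
d [-0.0078 -0.0063  0.0347] r [ 0.0142 -0.0028  0.005 ]
```

In the tool's units: 0.025 m is 0.25, 0.0177 m is 0.177.

```bash
python3 drive.py '-0.04 -0.03 0.17 0.014 -0.002 0 | -0.04 -0.03 0.177 0 0 0 | 0 0 0.25 0 0 0 | 0 0 0.15 0 0 0 | 0 0 0 0 0 0 | 0 0 0 0 0 0'|grep -E 'time|pos|rot|open|force'
python3 -c "
from h import *
goal([.505,.385,.046],down(1.565),-.001)"
```

```text
time: 23.8
tool_pos: [0.5062, 0.3823, 0.2155]
tool_rot: [-3.141, -0.0, 1.566]
contact_force: [0.0, -0.3, 0.4]
opening: 0.0453
grip_force: 15.0
d [ 0.0027 -0.0012  0.0115] r [-0.0007 -0.0003  0.0008]
```

```bash
python3 drive.py '0 0 0.06 0 0 0 | 0 0 0.02 0 0 0 | 0 0 0 0 0 0 | 0 0 0 0 0 0'|grep -E 'pos|force'
python3 drive.py '0 0 0.015 0 0 0 | 0 0 0 0 0 0 | 0 0 0 0 0 0'|grep -E 'pos|force'
python3 drive.py '0 0 0.015 0 0 0 | 0 0 0 0 0 0 | 0 0 0 0 0 0'|grep -E 'pos|force'
```

```text
tool_pos: [0.506, 0.3838, 0.2093]
contact_force: [0.1, 0.5, -0.2]
grip_force: 15.0
tool_pos: [0.5059, 0.3839, 0.2074]
contact_force: [0.2, 0.4, -0.2]
grip_force: 15.0
tool_pos: [0.5059, 0.3838, 0.2056]
contact_force: [0.1, 0.6, -0.8]
grip_force: 15.0
```

```bash
python3 drive.py '0 0 0.01 0 0 0 | 0 0 0 0 0 0 | 0 0 0 0 0 0'|grep -E 'pos|force'
python3 drive.py '0 0 0.01 0 0 0 | 0 0 0 0 0 0 | 0 0 0 0 0 0'|grep -E 'pos|force'
python3 drive.py '0 0 0.01 0 0 0 | 0 0 0 0 0 0 | 0 0 0 0 0 0'|grep -E 'pos|force'
```

```text
tool_pos: [0.5059, 0.3838, 0.2046]
contact_force: [-0.1, -0.4, -0.8]
grip_force: 15.0
tool_pos: [0.5059, 0.3838, 0.2036]
contact_force: [0.0, 0.2, -1.0]
grip_force: 15.0
tool_pos: [0.5059, 0.3838, 0.2033]
contact_force: [-1.4, -1.8, 5.3]
grip_force: 15.5
```

In the tool's units: -0.0005 m is -0.005.

```bash
python3 drive.py '0 0 -0.005 0 0 0 | 0 0 0 0 0 0 | 0 0 0 0 0 0 | 0 0 0 0 0 0' 0.062|grep -E 'pos|force|open'
python3 drive.py '0 0 -0.2 0 0 0 | 0 0 -0.4 0 0 0 | 0 0 -0.4 0 0 0 | 0 0 -0.4 0 0 0 | -0.2 0 -0.4 0 0 0 | -0.3 0 -0.3 0 0 0 | -0.3 0 -0.3 0 0 0 | -0.35 0 -0.25 0 0 0'|grep -E 'time|pos|open|force'
python3 -c "
from h import *
feet2(('scene','top','wrist'),.035,(.4,.62,.22,.44))"
python3 drive.py '-0.4 0.05 0 0 0 0 | -0.4 0.05 0 0 0 0 | -0.4 0.05 0 0 0 0 | -0.4 0.05 0 0 0 0 | -0.4 0.05 0 0 0 0 | -0.4 0.05 0 0 0 0 | -0.4 0.05 0 0 0 0 | -0.4 0.05 0 0 0 0' 0.09|grep -E 'time|pos|open'
python3 drive.py '-0.4 0.05 0 0 0 0 | -0.4 0.05 0 0 0 0 | -0.4 0.05 0 0 0 0 | 0 0 0 0 0 0 | 0 0 0 0 0 0'|grep -E 'time|pos|rot'
python3 -c "
from h import *
feet();goal([.6397,-.296,.032],down(1.56),.06)"
```

```text
tool_pos: [0.5063, 0.3839, 0.2034]
contact_force: [2.1, 0.5, 2.0]
opening: 0.0611
grip_force: 1.1
time: 26.38
tool_pos: [0.5045, 0.2712, 0.4653]
contact_force: [1.3, -0.2, -0.4]
opening: 0.062
grip_force: 0.0
scene [343 247   8   7  39] [0.4951 0.2204 0.035 ]
scene [401 251  16  12 156] [0.5099 0.3805 0.035 ]
scene [428 259   6   6  28] [0.5258 0.4342 0.035 ]
top [187 185   8   8  39] [0.5947 0.2642 0.035 ]
top [201 232   9   8  54] [0.4615 0.2223 0.035 ]
wrist [262  35  17  11 163] [0.5004 0.4393 0.035 ]
wrist [259  68  33  31 819] [0.5059 0.383  0.035 ]
wrist [352  95  10  10  81] [0.6099 0.3635 0.035 ]
wrist [340 161  13  16 107] [0.5978 0.274  0.035 ]
wrist [240 196  16  12 114] [0.468  0.2305 0.035 ]
time: 27.2
tool_pos: [0.5442, -0.0493, 0.4609]
opening: 0.0903
time: 27.62
tool_pos: [0.559, -0.1698, 0.4599]
tool_rot: [-3.14, -0.004, 1.564]
[190 213  24  19 195] [ 0.45   -0.2384  0.019 ]
[323 245  23  27 255] [ 0.6365 -0.2947  0.019 ]
d [-0.1282  0.0816  0.2088] r [-0.0012 -0.0045  0.0065]
```

```bash
python3 drive.py '-0.35 0.2 0 0 0 0 | -0.35 0.2 0.2 0 0 0 | -0.35 0.2 0.35 0 0 0 | -0.24 0.2 0.35 0 0 0 | 0 0.01 0.35 0 0 0 | 0 0 0.35 0 0 0 | 0 0 0 0 0 0 | 0 0 0 0 0 0' 0.09|grep -E 'time|pos|rot'
python3 -c "
from h import *
feet(); goal([.6397,-.296,.031],down(1.56))"
```

```text
time: 28.33
tool_pos: [0.6316, -0.2822, 0.3135]
tool_rot: [-3.139, -0.005, 1.57]
[  71  147   36   45 1206] [ 0.4481 -0.2483  0.019 ]
[ 266  194   49   48 1819] [ 0.6412 -0.2967  0.019 ]
d [-0.0135  0.0074  0.1265] r [ 0.0022 -0.0024  0.0093]
```

```bash
python3 drive.py '-0.07 0.04 0.3 0 -0.002 0.008 | -0.07 0.04 0.3 0 0 0 | 0 0 0.3 0 0 0 | 0 0 0.22 0 0 0 | 0 0 0 0 0 0 | 0 0 0 0 0 0 | 0 0 0 0 0 0'|grep -E 'pos|rot|force'
python3 -c "
from h import *
goal([.6405,-.2965,.031],down(1.56))"
```

```text
tool_pos: [0.6406, -0.2984, 0.2075]
tool_rot: [3.135, 0.003, 1.56]
contact_force: [-0.0, -0.7, -0.2]
grip_force: 0.0
d [ 0.002  -0.0002  0.0174] r [ 0.007   0.0027 -0.    ]
```

In the tool's units: 0.012 m is 0.12, 0.005 m is 0.05.

```bash
python3 drive.py '0.01 0 0.12 0.006 0.002 0 | 0 0 0.05 0 0 0 | 0 0 0 0 0 0 | 0 0 0 0 0 0'|grep -E 'pos|rot|force'
python3 drive.py '0 0 0 0 0 0 | 0 0 0 0 0 0 | 0 0 0 0 0 0 | 0 0 0 0 0 0 | 0 0 0 0 0 0 | 0 0 0 0 0 0 | 0 0 0 0 0 0 | 0 0 0 0 0 0' 0 15|grep -E 'time|pos|open|force'
```

```text
tool_pos: [0.6402, -0.2974, 0.1901]
tool_rot: [-3.141, 0.0, 1.56]
contact_force: [-0.9, 1.9, 14.2]
grip_force: 7.1
time: 29.97
tool_pos: [0.6402, -0.2979, 0.1903]
contact_force: [-2.5, 0.4, 13.6]
opening: 0.045
grip_force: 17.0
```

In the tool's units: -0.04 m is -0.4, -0.037 m is -0.37.

```bash
python3 drive.py '0 0 -0.05 0 0 0 | 0 0 -0.4 0 0 0 | 0 0 -0.4 0 0 0 | 0 0 -0.4 0 0 0 | 0 0 -0.4 0 0 0 | 0 0 -0.4 0 0 0 | 0 0 -0.4 0 0 0 | 0 0 -0.37 0 0 0'|grep -E 'time|pos|open'
python3 drive.py '0.4 -0.05 0 0 0 -0.01 | 0.4 -0.05 0 0 0 -0.01 | 0.4 -0.05 0 0 0 -0.01 | 0.4 -0.05 0 0 0 -0.01 | 0.4 -0.05 0 0 0 -0.01 | 0.4 -0.05 0 0 0 -0.01 | 0.4 -0.05 0 0 0 -0.01 | 0.4 -0.05 0 0 0 -0.01'|grep -E 'time|pos|open'
python3 drive.py '0.35 0 0 0 -0.1 0 | 0.2 0 0 0 -0.11 0 | 0 0 0 0 -0.115 0 | 0 0 0 0 -0.115 0 | 0 0 0 0 -0.115 0 | 0 0 0 0 -0.115 0 | 0 0 0 0 -0.115 0 | 0 0 0 0 -0.115 0'|grep -E 'time|pos|rot|open|force'
python3 -c "
from h import *
chute(.06)"
```

```text
time: 30.63
tool_pos: [0.64, -0.2975, 0.4715]
opening: 0.0452
time: 31.3
tool_pos: [0.5922, 0.0228, 0.4697]
opening: 0.0451
time: 31.97
tool_pos: [0.5891, 0.0761, 0.468]
tool_rot: [-3.137, 0.903, 1.644]
contact_force: [-0.9, -0.3, -0.1]
opening: 0.045
grip_force: 15.0
d [0.0676 0.0179 0.0417] r [ 0.0015 -0.0054  0.0048]
```

```bash
python3 drive.py '0.22 0.06 0.1 0 -0.005 0.005 | 0.22 0.06 0.1 0 0 0 | 0.235 0.06 0.1 0 0 0 | 0 0 0.2 0 0 0 | 0 0 0.2 0 0 0 | 0 0 0 0 0 0 | 0 0 0 0 0 0'|grep -E 'time|pos|rot|open|force'
python3 -c "
from h import *
chute(0)"
```

```text
time: 32.55
tool_pos: [0.6079, 0.0635, 0.3708]
tool_rot: [-3.139, 0.902, 1.637]
contact_force: [0.6, 0.9, -0.1]
opening: 0.0449
grip_force: 15.0
d [-0.0004 -0.0002  0.0306] r [-0.0016 -0.0057  0.0005]
```

```bash
python3 drive.py '0 0 0.15 0 -0.005 0 | 0 0 0.12 0 0 0 | 0 0 0.03 0 0 0 | 0 0 0 0 0 0 | 0 0 0 0 0 0'|grep -E 'time|pos|rot|open|force'
python3 drive.py '0 0 0 0 0 0 | 0 0 0 0 0 0 | 0 0 0 0 0 0 | 0 0 0 0 0 0 | 0 0 0 0 0 0 | 0 0 0 0 0 0' 0.09|grep -E 'time|pos|open|force'
python3 drive.py '0 0 -0.3 0 0 0 | 0 0 -0.3 0 0 0 | -0.2 0 -0.3 0 0 0 | -0.2 0 -0.3 0 0.08 0 | -0.2 0 -0.2 0 0.11 0 | 0 0 0 0 0.11 0 | 0 0 0 0 0.11 0 | 0 0 0 0 0.11 0'|grep -E 'time|pos|rot|open|force'
python3 -c "
from h import *
feet2(('scene','top','wrist'),.0294)
pick(.6045,.1405,.1)"
```

```text
time: 32.97
tool_pos: [0.6096, 0.0405, 0.3531]
tool_rot: [3.141, 0.907, 1.635]
contact_force: [-0.2, 0.7, -0.7]
opening: 0.0451
grip_force: 15.0
time: 33.47
tool_pos: [0.6095, 0.0404, 0.3527]
contact_force: [0.1, 0.3, -0.5]
opening: 0.0807
grip_force: 0.0
time: 34.13
tool_pos: [0.6047, 0.1117, 0.4874]
tool_rot: [3.139, 0.382, 1.636]
contact_force: [-0.1, -0.4, -0.6]
opening: 0.0898
grip_force: 0.0
scene [308 274  16  14 165] [0.5988 0.1377 0.0294]
wrist [255   0  34  30 844] [0.5955 0.1383 0.0294]
d [0.1905 0.0014 0.1413] r [ 0.0003  0.0411 -0.0011]
```

```bash
python3 drive.py '0.34 -0.02 0.22 0 0.02 0 | 0.34 -0.02 0.24 0 0.02 0 | 0.34 -0.02 0.24 0 0 0 | 0.34 -0.02 0.24 0 0 0 | 0.34 0 0.24 0 0 0 | 0.19 0 0.24 0 0 0 | 0 0 0 0 0 0 | 0 0 0 0 0 0'|grep -E 'time|pos|rot|open|force'
python3 -c "
from h import *
feet2(('scene','wrist'),.0294)
pick(.5957,.1400,.0)"
```

```text
time: 34.95
tool_pos: [0.5881, 0.2382, 0.2855]
tool_rot: [-3.137, 0.351, 1.64]
contact_force: [-0.7, 0.3, 0.2]
opening: 0.09
grip_force: 0.0
scene [308 274  16  14 164] [0.5989 0.1379 0.0294]
wrist [ 253  184   52   51 2076] [0.5955 0.1417 0.0294]
d [-0.0029 -0.0002  0.1068] r [ 0.0029 -0.0003 -0.0003]
```

In the tool's units: 0.035 m is 0.35, 0.03 m is 0.3.

```bash
python3 drive.py '-0.025 0 0.35 0 0 0 | 0 0 0.35 0 0 0 | 0 0 0.3 0 0 0 | 0 0 0.065 0 0 0 | 0 0 0 0 0 0 | 0 0 0 0 0 0 | 0 0 0 0 0 0'|grep -E 'time|pos|rot|open|force'
python3 -c "
from h import *
pick(.5957,.1400,.0)"
```

```text
time: 35.63
tool_pos: [0.5921, 0.1991, 0.1902]
tool_rot: [3.137, 0.347, 1.634]
contact_force: [-0.3, -0.0, -0.4]
opening: 0.09
grip_force: 0.0
d [-0.0006 -0.0002  0.0008] r [ 0.0037 -0.0018 -0.0014]
```

In the tool's units: 0.001 m is 0.01.

```bash
python3 drive.py '0 0 0.01 0 0 0 | 0 0 0 0 0 0 | 0 0 0 0 0 0 | 0 0 0 0 0 0 | 0 0 0 0 0 0 | 0 0 0 0 0 0 | 0 0 0 0 0 0 | 0 0 0 0 0 0' 0 15|grep -E 'time|pos|open|force'
python3 drive.py '0 0 0 0 0 0 | 0 0 0 0 0 0 | 0 0 -0.1 0 0 0 | 0 0 -0.2 0 0 0 | 0 0 -0.2 0 0 0 | 0 0 0 0 0 0'|grep -E 'time|pos|open|force'
python3 drive.py '0 -0.1 -0.3 0 0.09 0.02 | 0.2 -0.2 -0.3 0 0.09 0.02 | 0.3 -0.2 -0.15 0 0.09 0.02 | 0.3 -0.2 0 0 0.08 0.01 | 0 -0.05 0 0 0 0 | 0 0 0 0 0 0 | 0 0 0 0 0 0 | 0 0 0 0 0 0'|grep -E 'time|pos|rot|open|force'
python3 -c "
from h import *
goal([.505,.328,.046],down(1.565),.05)"
```

```text
time: 36.3
tool_pos: [0.5911, 0.1991, 0.1869]
contact_force: [-0.7, 0.7, 1.8]
opening: 0.0449
grip_force: 15.6
time: 36.8
tool_pos: [0.591, 0.2174, 0.238]
contact_force: [0.3, -0.0, -0.5]
opening: 0.0452
grip_force: 15.0
time: 37.47
tool_pos: [0.5125, 0.3121, 0.2924]
tool_rot: [3.129, -0.002, 1.567]
contact_force: [-0.1, -0.1, -0.5]
opening: 0.0452
grip_force: 15.0
d [ 0.0158 -0.0081  0.0373] r [ 0.0129 -0.0021  0.0021]
```

In the tool's units: 0.02 m is 0.2, 0.018 m is 0.18.

```bash
python3 drive.py '0.08 -0.04 0.2 0.013 -0.002 0.002 | 0.08 -0.04 0.2 0 0 0 | 0 0 0.2 0 0 0 | 0 0 0.18 0 0 0 | 0 0 0.06 0 0 0 | 0 0 0 0 0 0 | 0 0 0 0 0 0 | 0 0 0 0 0 0'|grep -E 'time|pos|rot|open|force'
python3 drive.py '0 0 0.01 0 0 0 | 0 0 0.01 0 0 0 | 0 0 0 0 0 0 | 0 0 0 0 0 0'|grep -E 'pos|force'
```

```text
time: 38.13
tool_pos: [0.505, 0.3288, 0.2099]
tool_rot: [3.14, -0.002, 1.565]
contact_force: [0.4, 0.0, 0.2]
opening: 0.0455
grip_force: 15.0
tool_pos: [0.5042, 0.3291, 0.2071]
contact_force: [-0.1, 0.7, -0.7]
grip_force: 15.0
```

```bash
for i in 1 2; do :; done; python3 drive.py '0 0 0.01 0 0 0 | 0 0 0.01 0 0 0 | 0 0 0.01 0 0 0 | 0 0 0 0 0 0 | 0 0 0 0 0 0'|grep -E 'pos|force'
python3 drive.py '0 0 0.007 0 0 0 | 0 0 0 0 0 0 | 0 0 0 0 0 0'|grep -E 'pos|force'
```

```text
tool_pos: [0.5041, 0.329, 0.2036]
contact_force: [-0.2, 0.2, -0.3]
grip_force: 15.0
tool_pos: [0.5042, 0.329, 0.2034]
contact_force: [-0.7, -0.1, 2.9]
grip_force: 15.0
```

In the tool's units: -0.0005 m is -0.005.

```bash
python3 drive.py '0 0 -0.005 0 0 0 | 0 0 0 0 0 0 | 0 0 0 0 0 0 | 0 0 0 0 0 0' 0.062|grep -E 'pos|force|open'
python3 drive.py '0 0 -0.2 0 0 0 | 0 0 -0.4 0 0 0 | 0 0 -0.4 0 0 0 | 0 0 -0.4 0 0 0 | -0.2 0 -0.4 0 0 0 | -0.3 0 -0.3 0 0 0 | -0.3 0 -0.3 0 0 0 | -0.35 0 -0.25 0 0 0'|grep -E 'time|pos|open|force'
python3 -c "
from h import *
feet2(('wrist',),.035,(.42,.59,.25,.42))"
python3 drive.py '-0.4 0 0 0 0 0 | -0.4 0 0 0 0 0 | -0.4 0 0 0 0 0 | -0.4 0 0 0 0 0 | -0.4 0 0 0 0 0 | -0.4 0 0 0 0 0 | -0.4 -0.05 0 0 0 0 | -0.4 -0.05 0 0 0 0' 0.09|grep -E 'time|pos|open'
python3 drive.py '-0.35 -0.14 0.3 0 0 0 | -0.35 -0.14 0.3 0 0 0 | 0 -0.14 0.3 0 0 0 | 0 0 0.3 0 0 0 | 0 0 0 0 0 0 | 0 0 0 0 0 0'|grep -E 'time|pos|rot'
python3 -c "
from h import *
feet(mn=80);goal([.4474,-.248,.031],down(1.56))"
```

```text
tool_pos: [0.5042, 0.329, 0.2035]
contact_force: [0.7, -0.5, -0.2]
opening: 0.0616
grip_force: 0.0
time: 40.13
tool_pos: [0.5031, 0.2167, 0.4662]
contact_force: [0.5, -0.9, -0.1]
opening: 0.0617
grip_force: 0.0
wrist [264  33  33  27 698] [0.5062 0.3783 0.035 ]
wrist [262  76  33  27 661] [0.5039 0.3231 0.035 ]
time: 40.85
tool_pos: [0.4915, -0.1045, 0.4634]
opening: 0.0896
time: 41.35
tool_pos: [0.4534, -0.163, 0.3511]
tool_rot: [-3.139, -0.002, 1.565]
[ 254  249   40   32 1010] [ 0.4468 -0.2444  0.019 ]
d [-0.0851 -0.0064  0.1625] r [ 0.0008 -0.0008  0.0059]
```

```bash
python3 drive.py '-0.28 -0.02 0.3 0 0 0.005 | -0.28 -0.02 0.3 0 0 0 | -0.29 -0.02 0.3 0 0 0 | 0 0 0.3 0 0 0 | 0 0 0 0 0 0 | 0 0 0 0 0 0'|grep -E 'time|pos|rot|force'
python3 -c "
from h import *
feet();goal([.4474,-.248,.031],down(1.56))"
```

```text
time: 41.9
tool_pos: [0.4475, -0.2476, 0.2323]
tool_rot: [-3.141, -0.002, 1.561]
contact_force: [0.4, 0.3, 0.8]
grip_force: 0.0
[ 243  202   68   65 3492] [ 0.4462 -0.2469  0.019 ]
d [-0.0005 -0.0005  0.0434] r [0.0019 0.0001 0.0017]
```

In the tool's units: 0.025 m is 0.25, 0.014 m is 0.14.

```bash
python3 drive.py '0 0 0.25 0 0 0 | 0 0 0.14 0 0 0 | 0 0 0.02 0 0 0 | 0 0 0 0 0 0 | 0 0 0 0 0 0 | 0 0 0 0 0 0'|grep -E 'time|pos|rot|force'
python3 drive.py '0 0 0 0 0 0 | 0 0 0 0 0 0 | 0 0 0 0 0 0 | 0 0 0 0 0 0 | 0 0 0 0 0 0 | 0 0 0 0 0 0 | 0 0 0 0 0 0 | 0 0 0 0 0 0' 0 15|grep -E 'time|pos|open|force'
```

```text
time: 42.45
tool_pos: [0.4475, -0.2477, 0.1924]
tool_rot: [3.139, 0.001, 1.561]
contact_force: [-0.3, 0.3, -0.0]
grip_force: 0.0
time: 43.12
tool_pos: [0.4467, -0.2476, 0.1904]
contact_force: [-0.5, -0.2, -0.3]
opening: 0.0455
grip_force: 15.0
```

```bash
python3 drive.py '0 0 -0.1 0 0 0 | 0 0 -0.4 0 0 0 | 0 0 -0.4 0 0 0 | 0 0 -0.4 0 0 0 | 0 0 -0.4 0 0 0 | 0 0 -0.4 0 0 0 | 0 0 -0.4 0 0 0 | 0 0 -0.3 0 0 0'|grep -E 'time|pos|open'
python3 drive.py '0.36 0.15 0 0 0 -0.01 | 0.36 0.18 0 0 0 -0.01 | 0.36 0.18 0 0 0 -0.01 | 0.36 0.18 0 0 0 -0.01 | 0.36 0.18 0 0 0 -0.01 | 0.36 0.18 0 0 0 -0.01 | 0.36 0.18 0 0 0 -0.01 | 0.36 0.18 0 0 0 -0.01'|grep -E 'time|pos|open'
python3 drive.py '0.32 0 0 0 -0.1 0 | 0 0 0 0 -0.11 0 | 0 0 0 0 -0.115 0 | 0 0 0 0 -0.115 0 | 0 0 0 0 -0.115 0 | 0 0 0 0 -0.115 0 | 0 0 0 0 -0.115 0 | 0 0 0 0 -0.115 0'|grep -E 'time|pos|rot|open|force'
python3 -c "
from h import *
chute(.06)"
```

```text
time: 43.78
tool_pos: [0.4462, -0.2474, 0.475]
opening: 0.0451
time: 44.45
tool_pos: [0.5805, 0.0456, 0.4716]
opening: 0.0452
time: 45.12
tool_pos: [0.5779, 0.0757, 0.4718]
tool_rot: [3.139, 0.904, 1.639]
contact_force: [0.1, -0.2, -0.5]
opening: 0.0448
grip_force: 15.0
d [0.0705 0.0288 0.0444] r [ 0.0046 -0.0039  0.0018]
```

In the tool's units: 0.0235 m is 0.235, 0.02 m is 0.2.

```bash
python3 drive.py '0.235 0.095 0.1 0.002 -0.004 0 | 0.235 0.095 0.1 0.002 0 0 | 0.235 0.095 0.1 0 0 0 | 0 0 0.2 0 0 0 | 0 0 0.2 0 0 0 | 0 0 0 0 0 0 | 0 0 0 0 0 0'|grep -E 'time|pos|rot|open|force'
python3 -c "
from h import *
chute(0)"
```

```text
time: 45.7
tool_pos: [0.6071, 0.0657, 0.3722]
tool_rot: [-3.136, 0.903, 1.64]
contact_force: [-0.2, -0.4, 0.3]
opening: 0.0451
grip_force: 15.0
d [-0.0007  0.0004  0.0333] r [-0.0021 -0.0051  0.0027]
```

In the tool's units: 0.015 m is 0.15, 0.014 m is 0.14.

```bash
python3 drive.py '0 0 0.15 0 -0.005 0 | 0 0 0.14 0 0 0 | 0 0 0.03 0 0 0 | 0 0 0 0 0 0 | 0 0 0 0 0 0'|grep -E 'time|pos|rot|open|force'
python3 drive.py '0 0 0 0 0 0 | 0 0 0 0 0 0 | 0 0 0 0 0 0 | 0 0 0 0 0 0 | 0 0 0 0 0 0 | 0 0 0 0 0 0' 0.09|grep -E 'time|pos|open|force'
python3 drive.py '0 0 -0.3 0 0 0 | 0 0 -0.3 0 0 0 | -0.2 0 -0.3 0 0 0 | -0.2 0 -0.3 0 0.08 0 | -0.2 0 -0.2 0 0.11 0 | 0 0 0 0 0.11 0 | 0 0 0 0 0.11 0 | 0 0 0 0 0.11 0'|grep -E 'time|pos|rot|open|force'
python3 -c "
from h import *
feet2(('scene','wrist'),.0294)"
```

```text
time: 46.12
tool_pos: [0.609, 0.0417, 0.3536]
tool_rot: [-3.14, 0.908, 1.639]
contact_force: [-0.3, 0.0, 0.4]
opening: 0.045
grip_force: 15.0
time: 46.62
tool_pos: [0.6089, 0.0412, 0.3525]
contact_force: [-0.8, -0.2, -0.6]
opening: 0.0808
grip_force: 0.0
time: 47.28
tool_pos: [0.6043, 0.1126, 0.4871]
tool_rot: [-3.141, 0.382, 1.639]
contact_force: [-0.4, -0.6, -0.8]
opening: 0.09
grip_force: 0.0
scene [309 277  16  15 169] [0.6084 0.1384 0.0294]
wrist [264   2  35  33 876] [0.6053 0.1393 0.0294]
```

Same place as the first (x ≈ 0.605).

In the tool's units: 0.034 m is 0.34, 0.024 m is 0.24.

```bash
python3 drive.py '0.34 0 0.22 0 0.02 0 | 0.34 0 0.24 0 0.02 0 | 0.34 0 0.24 0 0 0 | 0.34 0 0.24 0 0 0 | 0.34 0 0.24 0 0 0 | 0.19 0 0.24 0 0 0 | 0 0 0 0 0 0 | 0 0 0 0 0 0'|grep -E 'time|pos|rot|open|force'
python3 -c "
from h import *
feet2(('scene','wrist'),.0294)
pick(.605,.1403,.0)"
```

```text
time: 48.05
tool_pos: [0.5951, 0.2394, 0.2852]
tool_rot: [-3.135, 0.352, 1.642]
contact_force: [0.6, 0.9, -0.1]
opening: 0.0896
grip_force: 0.0
scene [309 277  16  15 169] [0.6084 0.1384 0.0294]
wrist [ 257  185   52   50 2068] [0.6052 0.1423 0.0294]
d [-0.0039  0.0022  0.107 ] r [0.0012 0.0002 0.0016]
```

```bash
python3 drive.py '-0.025 0.02 0.35 0 0 0 | 0 0 0.35 0 0 0 | 0 0 0.3 0 0 0 | 0 0 0.065 0 0 0 | 0 0 0 0 0 0 | 0 0 0 0 0 0 | 0 0 0 0 0 0'|grep -E 'time|pos|rot|open|force'
python3 -c "
from h import *
pick(.605,.1403,.0)"
```

```text
time: 48.73
tool_pos: [0.6008, 0.2004, 0.1899]
tool_rot: [3.14, 0.348, 1.637]
contact_force: [-0.2, -0.5, -0.7]
opening: 0.09
grip_force: 0.0
d [-0.0017  0.0003  0.001 ] r [ 0.0019 -0.0014  0.0008]
```

Units first: shifts go in units of 100 mm. So -0.001 m is -0.01, 0.001 m is 0.01.

```bash
python3 drive.py '-0.01 0 0.01 0 0 0 | 0 0 0 0 0 0 | 0 0 0 0 0 0 | 0 0 0 0 0 0 | 0 0 0 0 0 0 | 0 0 0 0 0 0 | 0 0 0 0 0 0 | 0 0 0 0 0 0' 0 15|grep -E 'time|pos|open|force'
python3 drive.py '0 0 0 0 0 0 | 0 0 0 0 0 0 | 0 0 -0.1 0 0 0 | 0 0 -0.2 0 0 0 | 0 0 -0.2 0 0 0 | 0 0 0 0 0 0'|grep -E 'time|pos|open|force'
python3 drive.py '0 -0.1 -0.3 0 0.09 0.02 | 0 -0.2 -0.3 0 0.09 0.02 | 0.1 -0.2 -0.15 0.006 0.09 0.02 | 0.1 -0.2 0 0.006 0.08 0.01 | 0 -0.2 0 0 0 0 | 0 0 0 0 0 0 | 0 0 0 0 0 0 | 0 0 0 0 0 0'|grep -E 'time|pos|rot|open|force'
python3 -c "
from h import *
goal([.505,.272,.046],down(1.565),.05)"
```

```text
time: 49.4
tool_pos: [0.5999, 0.1995, 0.1869]
contact_force: [-0.2, 0.2, 1.7]
opening: 0.045
grip_force: 15.4
time: 49.9
tool_pos: [0.5999, 0.2178, 0.2382]
contact_force: [0.8, 0.8, 0.7]
opening: 0.0454
grip_force: 15.0
time: 50.57
tool_pos: [0.5078, 0.2542, 0.3031]
tool_rot: [-3.141, -0.002, 1.568]
contact_force: [0.4, -0.0, -1.5]
opening: 0.0451
grip_force: 15.0
d [ 0.0177 -0.0028  0.0481] r [-0.0007 -0.0021  0.0032]
```

```bash
python3 drive.py '0.09 -0.015 0.25 0 -0.002 0.002 | 0.085 -0.015 0.25 0 0 0 | 0 0 0.2 0 0 0 | 0 0 0.18 0 0 0 | 0 0 0.06 0 0 0 | 0 0 0.01 0 0 0 | 0 0 0 0 0 0 | 0 0 0 0 0 0'|grep -E 'time|pos|rot|open|force'
python3 -c "
from h import *
goal([.505,.272,.0443],down(1.565))"
```

```text
time: 51.23
tool_pos: [0.505, 0.2719, 0.2091]
tool_rot: [3.141, -0.001, 1.566]
contact_force: [0.2, 0.1, -1.1]
opening: 0.0452
grip_force: 15.0
d [ 0.0001 -0.      0.0058] r [ 0.0004 -0.001   0.0009]
```

In the tool's units: 0.0015 m is 0.015, 0.001 m is 0.01.

```bash
python3 drive.py '0 0 0.015 0 0 0 | 0 0 0.01 0 0 0 | 0 0 0.01 0 0 0 | 0 0 0 0 0 0 | 0 0 0 0 0 0'|grep -E 'pos|force'
python3 drive.py '0 0 0.006 0 0 0 | 0 0 0 0 0 0 | 0 0 0 0 0 0'|grep -E 'pos|force'
```

```text
tool_pos: [0.5043, 0.2719, 0.2048]
contact_force: [-0.4, 0.1, -0.4]
grip_force: 15.0
tool_pos: [0.5043, 0.2719, 0.2041]
contact_force: [-0.3, 0.1, 0.4]
grip_force: 15.0
```

In the tool's units: 0.0008 m is 0.008.

```bash
python3 drive.py '0 0 0.008 0 0 0 | 0 0 0 0 0 0 | 0 0 0 0 0 0'|grep -E 'pos|force'
python3 drive.py '0 0 0.003 0 0 0 | 0 0 0 0 0 0 | 0 0 0 0 0 0'|grep -E 'pos|force'
```

```text
tool_pos: [0.5043, 0.2719, 0.2034]
contact_force: [0.6, 0.6, 0.6]
grip_force: 15.3
tool_pos: [0.5043, 0.2719, 0.2033]
contact_force: [-2.0, -1.1, 4.2]
grip_force: 16.5
```

In the tool's units: -0.0005 m is -0.005.

```bash
python3 drive.py '0 0 -0.005 0 0 0 | 0 0 0 0 0 0 | 0 0 0 0 0 0 | 0 0 0 0 0 0' 0.062|grep -E 'pos|force|open'
python3 drive.py '0 0 -0.2 0 0 0 | 0 0 -0.4 0 0 0 | 0 0 -0.4 0 0 0 | 0 0 -0.4 0 0 0 | -0.2 0 -0.4 0 0 0 | -0.3 0 -0.3 0 0 0 | -0.3 0 -0.1 0 0 0 | 0 0 0 0 0 0'|grep -E 'time|pos|open|force'
python3 - <<'E'
from h import *
feet2(('wrist',),.035,(.42,.59,.22,.42)); feet2(('top',),.02,(.35,.75,-.45,.2),60)
import pickle
c=robot.read_camera("wrist");t=robot.read_camera("top");p=pickle.load(open("t6.pkl","rb"))
print(px(c,[.6065,.3297,.070],True))
# step visible? brightness profile of each foot (step-up would show an inner ring)
for y in(.272,.328,.384):
    print([c["image"][tuple(np.round(px(c,[.505+dx,y,.035],True)[::-1]).astype(int))].tolist() for dx in(-.019,-.012,-.006,0,.006,.012,.019)])
# lug top strip: bright-pixel check vs. earlier image w5
d=np.abs(cv2.absdiff(t["image"],p["image"]).max(2).astype(int))
for n,q in(("mug",(.404,-.061,.05)),("pad",(.367,.111,.02))):
    u,v=px(t,q).astype(int);print(n,(d[v-15:v+15,u-15:u+15]>40).sum())
E
```

```text
tool_pos: [0.504, 0.2719, 0.2033]
contact_force: [-1.8, -0.0, 2.7]
opening: 0.0617
grip_force: 1.1
time: 53.4
tool_pos: [0.5047, 0.1902, 0.4236]
contact_force: [0.8, 1.9, -1.1]
opening: 0.0621
grip_force: 0.0
wrist [258   0  38  30 940] [0.506 0.381 0.035]
wrist [ 257   41   37   36 1027] [0.504 0.327 0.035]
wrist [257  91  37  36 977] [0.5034 0.2706 0.035 ]
wrist [235 138  21  18 244] [0.4691 0.2281 0.035 ]
[377.3239  57.1745]
[[172, 107, 75], [174, 108, 77], [176, 109, 77], [172, 107, 76], [175, 108, 76], [173, 108, 76], [168, 106, 76]]
[[176, 110, 79], [177, 109, 77], [175, 108, 76], [171, 106, 74], [172, 106, 76], [173, 107, 74], [173, 110, 79]]
[[177, 109, 74], [175, 106, 74], [176, 106, 73], [176, 106, 71], [173, 105, 72], [172, 104, 70], [174, 104, 68]]
mug 840
pad 66
```

In the tool's units: 0.035 m is 0.35, -0.03 m is -0.3.

```bash
python3 drive.py '0.35 -0.2 -0.2 0 0 0 | 0 -0.3 -0.2 0 0 0 | 0 -0.3 0 0 0 0 | 0 -0.3 0 0 0 0 | 0 0 0 0 0 0'|grep pos
python3 - <<'E'
from h import *
s=robot.read_camera("scene");a=cv2.imread("pics/scene0.png")[:,:,::-1];b=cv2.resize(s["image"],(800,600),interpolation=cv2.INTER_CUBIC)
d=cv2.absdiff(a,b).max(2)>45
for n,(x0,y0,x1,y1) in dict(mug=(330,278,382,340),pad=(412,300,465,338),station=(278,290,470,455),slab=(485,322,625,430)).items(): print(n,d[y0:y1,x0:x1].sum(),d[y0:y1,x0:x1].size)
c=robot.read_camera("wrist");print(px(c,[.6065,.3297,.070],True))
import pickle
# compare predicted rendering: lug strip position via template from w5
o=pickle.load(open("w5.pkl","rb"));u=px(o,[.6065,.3297,.07],True);v=px(c,[.6065,.3297,.07],True)
g=lambda i:cv2.cvtColor(i,cv2.COLOR_RGB2GRAY)
T=g(o["image"])[int(u[1])-22:int(u[1])+23,int(u[0])-14:int(u[0])+15]
y0,x0=int(v[1])-40,int(v[0])-35
if y0>=0:
    m=cv2.matchTemplate(g(c["image"])[max(y0,0):y0+81,x0:x0+71],T,cv2.TM_CCOEFF_NORMED);print(cv2.minMaxLoc(m),"ideal",(35-14,40-22))
E
```

```text
tool_pos: [0.3917, 0.2277, 0.4582]
mug 0 3224
pad 0 2014
station 0 31680
slab 2611 15120
[452.8814 100.2043]
(-0.6531288623809814, 0.7723410129547119, (5, 28), (21, 22)) ideal (21, 18)
```

Run:
```python
from h import *
import pickle
s=robot.read_camera("scene");o=pickle.load(open("s6.pkl","rb"))
d=cv2.absdiff(s["image"],o["image"]).max(2)
u,v=px(s,[.6065,.3297,.05]).astype(int);print(u,v,"lug diff>40:",(d[v-20:v+20,u-20:u+20]>40).sum())
m=d[225:305,338:440]>40;ys,xs=np.nonzero(m);print(m.sum())
k,l,st,ce=cv2.connectedComponentsWithStats(m.astype(np.uint8));print([(r.tolist(),w(s,338+e[0],225+e[1],.035)) for r,e in zip(st[1:],ce[1:]) if r[4]>8])
print(robot.observe()["time"])
```

```text
394 280 lug diff>40: 83
623
[([19, 23, 18, 14, 205], array([0.5091, 0.2674, 0.035 ])), ([40, 24, 19, 14, 205], array([0.5094, 0.3244, 0.035 ])), ([62, 25, 18, 15, 213], array([0.5118, 0.3794, 0.035 ]))]
54.1667
```

Since the tray was set, only the three feet have changed in the tray area. The mug and pad have not moved.

```bash
python3 -c "
from cell import robot
print(robot.hand_in())"
```

```text
the job is handed in; nothing more can be done
None
```

The tray was turned onto the raised tile and let go, and all three pot feet were turned over in the chute and set flat in it, step side down and apart from each other; I handed the job in at about 54 s, the mug and pad had not moved, and no verdict came back.

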